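# Put the knocked-over bench back in order and restart the tube mixer

### The job

Someone has knocked this lab bench: media bottles lie toppled and the two green-capped sample tubes have sprung out of the mixer. Press both tubes down into the mixer's spring clips until they are snapped fully home, one in each place, and only then press the green start button; also stand every toppled bottle upright in the spill tray of the colour of its cap, before or after that. Do not knock over the flask or the wash bottle, and leave the tubes clipped in and the bottles standing.

Things in the scene. Friction and masses are not known exactly. Their poses are not given: they have to be found in the camera images.
- bottle_r1_center (a point): Square white plastic media bottle with a round red screw cap, starts lying on one side (may be absent). Body 42 x 42 mm and 66 mm high, then a neck and the cap (30 mm diameter, from 70 to 92 mm above the underside); 92 mm tall in all, 60 to 130 g. This point is on its axis, 46 mm above its underside; its z axis points from underside to cap, x and y are square to the flat sides.
- bottle_b1_center (a point): Square white plastic media bottle with a round blue screw cap, starts lying on one side (may be absent). Body 42 x 42 mm and 66 mm high, then a neck and the cap (30 mm diameter, from 70 to 92 mm above the underside); 92 mm tall in all, 60 to 130 g. This point is on its axis, 46 mm above its underside; its z axis points from underside to cap, x and y are square to the flat sides.
- bottle_r2_center (a point): Square white plastic media bottle with a round red screw cap, starts lying on one side (may be absent). Body 42 x 42 mm and 66 mm high, then a neck and the cap (30 mm diameter, from 70 to 92 mm above the underside); 92 mm tall in all, 60 to 130 g. This point is on its axis, 46 mm above its underside; its z axis points from underside to cap, x and y are square to the flat sides.
- bottle_b2_center (a point): Square white plastic media bottle with a round blue screw cap, starts lying on one side (may be absent). Body 42 x 42 mm and 66 mm high, then a neck and the cap (30 mm diameter, from 70 to 92 mm above the underside); 92 mm tall in all, 60 to 130 g. This point is on its axis, 46 mm above its underside; its z axis points from underside to cap, x and y are square to the flat sides.
- bottle_y1_center (a point): Square white plastic media bottle with a round yellow screw cap, starts lying on one side (may be absent). Body 42 x 42 mm and 66 mm high, then a neck and the cap (30 mm diameter, from 70 to 92 mm above the underside); 92 mm tall in all, 60 to 130 g. This point is on its axis, 46 mm above its underside; its z axis points from underside to cap, x and y are square to the flat sides.
- tray_red: Shallow red spill tray fixed to the bench, 110 mm (its x) by 190 mm (its y), 11 mm high over its rim; walls and floor 3 mm thick. Origin: centre of its underside on the bench, z up. There is room for two bottles side by side along its y.
- tray_blue: Shallow blue spill tray fixed to the bench, 110 mm (its x) by 190 mm (its y), 11 mm high over its rim; walls and floor 3 mm thick. Origin: centre of its underside on the bench, z up. There is room for two bottles side by side along its y.
- tray_yellow: Shallow yellow spill tray fixed to the bench, 110 mm (its x) by 110 mm (its y), 11 mm high over its rim; walls and floor 3 mm thick. Origin: centre of its underside on the bench, z up. There is room for one bottle.
- tube1_center (a point): White skirted sample tube, lying on the bench: 120 mm long, round body 24 mm in diameter, at its ends a six-sided green cap (20 mm long) and a six-sided skirt (12 mm long), both 30 mm across flats; 28 to 56 g. Point at the centre of its length, on its axis; z axis points along the tube to the cap. The body is round from 48 mm below to 40 mm above this point.
- tube2_center (a point): White skirted sample tube, lying on the bench: 120 mm long, round body 24 mm in diameter, at its ends a six-sided green cap (20 mm long) and a six-sided skirt (12 mm long), both 30 mm across flats; 28 to 56 g. Point at the centre of its length, on its axis; z axis points along the tube to the cap. The body is round from 48 mm below to 40 mm above this point.
- place1 (a point): Place 1 of 2 on the mixer: where a tube's centre lies once snapped home, 105 mm above the bench, 30 mm above the platform. x: the line along which the tube lies (cap either way), z up. Its two clips sit 30 mm either side of the point along x, each 10 to 12 mm long, so 48 mm between them is free for fingers down to the platform; the two places are 74 mm apart along y.
- place2 (a point): Place 2 of 2 on the mixer: where a tube's centre lies once snapped home, 105 mm above the bench, 30 mm above the platform. x: the line along which the tube lies (cap either way), z up. Its two clips sit 30 mm either side of the point along x, each 10 to 12 mm long, so 48 mm between them is free for fingers down to the platform; the two places are 74 mm apart along y.
- mixer: Tube mixer, white box 187 x 170 x 50 mm fixed to the bench; above it an aluminium platform with two blue spring clips for each tube. Origin on the bench under the middle of the platform, front (start button) to its -x. Each clip has two spring fingers that part as a tube is pressed straight down: lips 9 mm, flared tops 22 mm above the place's point; snapping a tube in takes about 10 to 15 N.
- start (a joint): Start button of the mixer: spring push button, 0 up to 0.006 m fully down, about 5 N at the bottom; springs back when let go.
- start_top (a point): Centre of the top of the green round start button (24 mm diameter) on the front ledge of the mixer, facing straight up; pressed vertically down by 6 mm.
- flask: Glass conical flask, 66 mm wide, 88 mm tall, standing on the bench; origin at its underside. Must not be knocked over.
- wash_bottle: White wash bottle with grey cap and spout, 74 mm wide, 195 mm tall, standing on the bench; origin at its underside. Must not be knocked over.

How it is judged (in metres and radians):
On the way, in this order (a step that is already met when the one before it is completed fails the run):
1. both sample tubes are snapped home in the mixer, one in each place (((x of tube1_center in the frame of place1 between -0.012 and 0.012 m and y of tube1_center in the frame of place1 between -0.004 and 0.004 m and z of tube1_center in the frame of place1 between -0.004 and 0.003 m and angle between the z axis of tube1_center and the x axis of place1, either way round below 0.1 rad) or (x of tube1_center in the frame of place2 between -0.012 and 0.012 m and y of tube1_center in the frame of place2 between -0.004 and 0.004 m and z of tube1_center in the frame of place2 between -0.004 and 0.003 m and angle between the z axis of tube1_center and the x axis of place2, either way round below 0.1 rad)) and ((x of tube2_center in the frame of place1 between -0.012 and 0.012 m and y of tube2_center in the frame of place1 between -0.004 and 0.004 m and z of tube2_center in the frame of place1 between -0.004 and 0.003 m and angle between the z axis of tube2_center and the x axis of place1, either way round below 0.1 rad) or (x of tube2_center in the frame of place2 between -0.012 and 0.012 m and y of tube2_center in the frame of place2 between -0.004 and 0.004 m and z of tube2_center in the frame of place2 between -0.004 and 0.003 m and angle between the z axis of tube2_center and the x axis of place2, either way round below 0.1 rad))), for 0.3 s.
2. with both tubes home, the start button is pressed down (all of step 1 and value of joint start above 0.004 m), for 0.05 s.
At the end, for the whole second after the job is handed in: Every bottle present stands upright (within 0.1 rad) on the floor of the tray of its cap's colour, its axis inside the rim; both tubes lie snapped home in the mixer's clips, one in each place (centre within 12 mm along, 4 mm across and 3 mm above the place's point, within 0.1 rad of its line) (all of step 1 and angle between each of bottle_r1_center, bottle_b1_center, bottle_r2_center, bottle_b2_center, bottle_y1_center's own z axis and vertical below 0.1 rad and x of bottle_r1_center in the frame of tray_red between -0.045 and 0.045 m and y of bottle_r1_center in the frame of tray_red between -0.085 and 0.085 m and z of bottle_r1_center in the frame of tray_red between 0.043 and 0.055 m and x of bottle_b1_center in the frame of tray_blue between -0.045 and 0.045 m and y of bottle_b1_center in the frame of tray_blue between -0.085 and 0.085 m and z of bottle_b1_center in the frame of tray_blue between 0.043 and 0.055 m and x of bottle_r2_center in the frame of tray_red between -0.045 and 0.045 m and y of bottle_r2_center in the frame of tray_red between -0.085 and 0.085 m and z of bottle_r2_center in the frame of tray_red between 0.043 and 0.055 m and x of bottle_b2_center in the frame of tray_blue between -0.045 and 0.045 m and y of bottle_b2_center in the frame of tray_blue between -0.085 and 0.085 m and z of bottle_b2_center in the frame of tray_blue between 0.043 and 0.055 m and x of bottle_y1_center in the frame of tray_yellow between -0.045 and 0.045 m and y of bottle_y1_center in the frame of tray_yellow between -0.045 and 0.045 m and z of bottle_y1_center in the frame of tray_yellow between 0.043 and 0.055 m); the robot touches nothing.
It fails at once if the flask is knocked over (angle between flask's own z axis and vertical above 0.6 rad).
It fails at once if the wash bottle is knocked over (angle between wash_bottle's own z axis and vertical above 0.6 rad).
Of bottle_r1, bottle_b1, bottle_r2, bottle_b2, bottle_y1 only 3 to 5 are there at a start; the rules pass over those that are not, and their reading is None.
At some moment in a run one of bottle_r1, bottle_b1, bottle_r2, bottle_b2, bottle_y1 may be knocked a few centimetres aside while the robot is not near it.
Once in a run the grip may slacken for a moment while it holds something.
It also fails if it takes over 210 s, if anything falls off the work surface, if the arm or the gripper's body presses on something with over 40 N, if the wrist force passes 120 N, or if a joint passes its speed limit or range.

### The arm

A 6-joint arm with a two-finger parallel gripper is mounted at the origin on the work surface. World frame = base frame: x ahead of the robot, y to its left, z up, the work surface at z = 0. Lengths are in mm, angles in rad, forces in N, time in s.
With the tool pointing down it reaches from about 275 to 1000 mm from the base axis. Payload 8.4 kg.
Tool frame: the origin (TCP) lies midway between the tips of the shut fingers; the grasp point (between the pads) lies 19 mm behind it; z points along the fingers, y is the line along which they close (so a half turn about z gives the same grasp; the last joint's range is limited). The gripper opens to 85 mm and grips with 20 to 120 N. Pads are 22 mm wide; open, the fingers measure 114 mm over their backs; the gripper's body (76 mm by 85 mm) begins 54 mm behind the grasp point. The pads swing forward as they close: fully open they stand 13 mm farther back than shut.
Start: joints at [1.278, 0.353, 1.633, -0, 1.155, -0.002], TCP at [179.198, 598.762, 231.281] pointing down, gripper open.
Joint ranges: [-2.63, 2.63], [-0.92, 2.1], [0.06, 2.66], [-1.3, 4.44], [0, 2.69], [-3.02, 3.02]. Speed limits (rad/s): [2.22, 2.22, 2.79, 3.14, 3.14, 3.14].

### API

Orientations are given as [roll, pitch, yaw] about the fixed x, y, z axes, in that order (R = Rz(yaw) Ry(pitch) Rx(roll)).
In Python, from rig import monitor, imaging, r gives the robot as it stands.
- The arm moves only by the tool drive_tool, never from a script. Its argument "plan" is a list of rows, each an object of numbers: "x", "y", "z": the shift along the tool's x, y, z in units of 50 mm (1.0 is 50 mm); "ax", "ay", "az": the turn, a rotation vector about the tool's x, y, z in units of 6 degrees (1.0 is 6 degrees); "hand": the finger opening in mm, from 0 to 85.4. In form: [{"x": .., "y": .., "z": .., "ax": .., "ay": .., "az": .., "hand": ..}, ...]. A call has 1 to 8 rows; each row is the pose to reach, as a shift and turn from the pose commanded when the call began, along the tool's axes at that moment; what a row does not reach only later rows make up. A row lasts 1/10 s, in which the tool goes at most 50 mm and 8.59 degrees, less where a joint would pass 70% of its speed; a pose out of reach is approached as far as the arm can. A call with a gripper value outside its range is refused whole. The fingers move at their own pace and stop on an object; "grip_force" is the grip in N (left out, the last holds). Time passes only in rows, so rows that repeat a pose let the fingers close. It gives the time, the measured TCP pose, the force, the opening and the grip force at its end, in the units of the state.
- monitor.sense(): the state, without advancing time (a new reading comes with each control period).
- imaging.grab_frame(name): name is "scene" or "top" or "wrist"; returns the picture (480x640x3 uint8, red, green, blue); there is no depth.
- imaging.camera_info(name): a dict with "mtx" (3x3 intrinsics, pixels), "dist" ([k1, k2, p1, p2, k3] as OpenCV has them; the pictures are not rectified), "R" (3x3) and "t" (3): a world point X has camera coordinates R X + t. Camera axes: x right, y down, z forward; pixel columns grow to the right and rows downward; lengths in mm; the calibration is good to about 2 mm. A picture is of the moment at which its call begins: read the wrist's pose just before it. camera_info takes no time and is no camera call; for the wrist camera it gives the pose at the moment of the call.
- r.sign_off(): hands the job in; it is judged then, once.
The state is a dict: "clock": time; "qpos": joint angles; "qvel": joint speeds; "joint_efforts": joint torques, N m; "eef_pos": TCP position; "tcp_rot": TCP orientation; "contact_force": force on the tool from outside, world axes, zero at the start; "wrist_torque": the same for the moment, N m; "opening": opening from 0.0 (shut) to 1.0 (fully open); "grasp_force": force on a finger pad.
Only numpy, scipy, OpenCV 4.12 (cv2) and the standard library are available. Lean on these libraries where they do the work, as an engineer would, in place of code of your own. Each camera call takes 0.05 s, during which the arm holds its last target. There are 200 camera calls.

## Working session

There is one attempt and no reset: what is moved stays moved. The work goes in short steps, Python scripts to look and compute and a tool call to move; the robot and the scene stay as the last step left them, time stands still between calls to the robot, and variables do not carry over. Pictures are saved under pics/ and viewed, at most 14 in all, crops included, and the job is handed in when it is done.

Besides the shell and the picture viewer there is one more tool, called as name(argument=value, ...) on one line, values as JSON. drive_tool: Moves the arm, as the interface text tells. Its arguments: {"type":"object","properties":{"plan":{"type":"array","items":{"type":"object","properties":{"x":{"type":"number"},"y":{"type":"number"},"z":{"type":"number"},"ax":{"type":"number"},"ay":{"type":"number"},"az":{"type":"number"},"hand":{"type":"number"}}}},"grip_force":{"type":"number"}},"required":["plan"]}

```bash
ls; mkdir -p pics
python3 - <<'E'
from rig import monitor, imaging, r
import cv2
for n in ("scene","top"):
    cv2.imwrite(f"pics/{n}0.png",imaging.grab_frame(n)[:,:,::-1])
    c=imaging.camera_info(n); print(n,c)
s=monitor.sense();print(s)
E
```

```text
pics
scene {'mtx': array([[468.55074804,   0.        , 320.89484279],
       [  0.        , 468.55074804, 236.47836739],
       [  0.        ,   0.        ,   1.        ]]), 'dist': array([-0.10567424,  0.        ,  0.        ,  0.        ,  0.        ]), 'R': array([[-0.84981899,  0.52661897,  0.0219122 ],
       [ 0.3392039 ,  0.57825627, -0.74199757],
       [-0.40342086, -0.62313092, -0.67004437]]), 't': array([ 542.76101322,  -80.48824167, 1493.50762979])}
top {'mtx': array([[595.6168874 ,   0.        , 322.13581185],
       [  0.        , 595.6168874 , 243.57022732],
       [  0.        ,   0.        ,   1.        ]]), 'dist': array([-0.02278104,  0.        ,  0.        ,  0.        ,  0.        ]), 'R': array([[-2.45337360e-02, -9.99689744e-01, -4.30246686e-03],
       [-9.77079765e-01,  2.48887386e-02, -2.11413538e-01],
       [ 2.11455029e-01, -9.82910623e-04, -9.77387234e-01]]), 't': array([ -61.10259147,  567.99699711, 1555.87824248])}
{'clock': 0.1, 'qpos': array([ 1.27758647e+00,  3.53563824e-01,  1.63406065e+00, -1.52894719e-06,
        1.15521107e+00, -2.42699347e-03]), 'qvel': array([ 2.08866107e-04, -1.87317383e-03,  6.36048229e-05,  8.76497056e-04,
        7.46070297e-04, -1.11726314e-03]), 'joint_efforts': array([ 2.85471906e-04, -6.06361914e+01, -3.42817461e+01,  7.94389348e-05,
        3.97781376e-03,  1.78574237e-05]), 'eef_pos': array([179.08104585, 598.34491879, 230.64578766]), 'tcp_rot': array([-3.14034976e+00, -1.61846463e-06,  2.85081041e+00]), 'contact_force': array([ 0.11762242,  0.05204279, -0.63215092]), 'wrist_torque': array([ 0.01962861,  0.03500045, -0.01586719]), 'grasp_force': 0.0, 'opening': 1.001618682225782}
```

View pics/scene0.png

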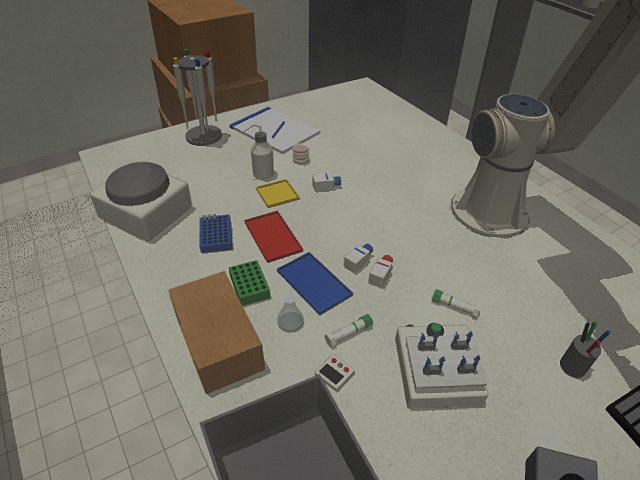

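View pics/top0.png

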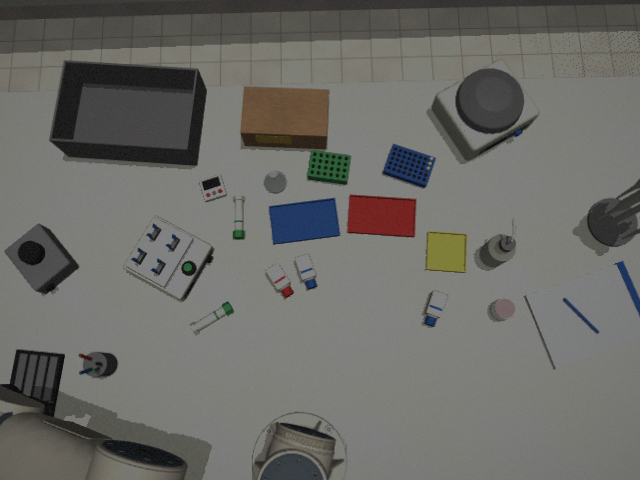

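Top view: the red bottle is at (280,281). The blue bottles are at (306,272) and (435,308). The tubes run from (239,198) to (239,232) and from (195,328) to (229,309). The mixer is at (168,257) with its button at (189,268). The trays are blue (304,221), red (382,216) and yellow (446,252). There is no yellow bottle. Next I'll take crops for finer pixel positions.

```bash
cat > h.py <<'E'
import numpy as np, cv2
from rig import monitor, imaging, r
from scipy.spatial.transform import Rotation as Ro
def px2w(ci,pts,z):
    p=cv2.undistortPoints(np.array(pts,float).reshape(-1,1,2),ci["mtx"],np.array(ci["dist"])).reshape(-1,2)
    d=np.c_[p,np.ones(len(p))]@ci["R"]; C=-ci["R"].T@ci["t"]
    z=np.broadcast_to(z,len(p)); return C+d*((z-C[2])/d[:,2])[:,None]
def w2px(ci,P):
    return cv2.projectPoints(np.array(P,float).reshape(-1,1,3),cv2.Rodrigues(np.array(ci["R"]))[0],np.array(ci["t"]),ci["mtx"],np.array(ci["dist"]))[0].reshape(-1,2)
def blobs(im,lo,hi,amin=20):
    hsv=cv2.cvtColor(im,cv2.COLOR_RGB2HSV); m=cv2.inRange(hsv,lo,hi)
    n,l,s,c=cv2.connectedComponentsWithStats(m)
    return [(c[i].round(1),s[i,4],cv2.minAreaRect(np.argwhere(l==i)[:,::-1].astype(np.float32))) for i in range(1,n) if s[i,4]>amin]
def mv(target,yaw=None,down=True):
    "rows needed: shift in tool frame units of 50mm, and turn"
    s=monitor.sense();R=Ro.from_euler('xyz',s["tcp_rot"])
    d=R.inv().apply(np.array(target)-s["eef_pos"])/50
    t=(np.zeros(3) if yaw is None else (R.inv()*Ro.from_euler('xyz',[np.pi,0,yaw])).as_rotvec()*180/np.pi/6)
    return d.round(3),t.round(3)
E
python3 - <<'E'
from h import *
im=imaging.grab_frame("top"); ci=imaging.camera_info("top")
c=im[180:340,110:350]; cv2.imwrite("pics/c1.png",cv2.resize(c,None,fx=3.33,fy=3.33,interpolation=cv2.INTER_CUBIC)[:,:,::-1])
hsv=dict(red=((0,120,60),(8,255,255)),red2=((172,120,60),(180,255,255)),green=((45,100,40),(80,255,255)),blue=((100,110,50),(125,255,255)),yel=((22,120,80),(35,255,255)))
for k,(lo,hi) in hsv.items():
    for b in blobs(im,lo,hi,10):
        w=px2w(ci,[b[0]],15)[0]; print(k,b[0],b[1],w.round(0)[:2], np.round(b[2][1],1),round(b[2][2],1))
E
```

```text
red [219.5 190.5] 12 [738. 213.] [2.8 2.8] 45.0
red [207.6 194.5] 11 [727. 247.] [2.8 2.8] 45.0
red [381.5 215.4] 2474 [ 653. -245.] [67.  38.1] 3.8
red [279.6 279.3] 19 [478.  44.] [ 1.5 11.7] 58.0
red [286.6 291.3] 70 [445.  26.] [7.9 9.4] 59.0
green [328.5 166.5] 924 [802. -99.] [39.3 29. ] 8.1
green [238.1 233.8] 85 [610. 160.] [ 8. 10.] 90.0
green [187.1 267. ] 66 [519. 301.] [8. 8.] 90.0
green [227.2 308. ] 80 [403. 188.] [11.6  6.7] 63.4
blue [518.  131.8] 30 [ 895. -654.] [4.  7.2] 63.4
blue [408.3 164.8] 1020 [ 801. -329.] [44.9 29.4] 18.4
blue [303.7 220.6] 2505 [644. -25.] [37.9 66.6] 82.7
blue [154.3 226.2] 13 [638. 396.] [4.5 2.7] 26.6
blue [149.2 235. ] 13 [613. 410.] [4.2 2.5] 33.7
blue [173.2 236.5] 12 [607. 342.] [3. 3.] 0.0
blue [168.4 245.6] 12 [581. 355.] [4.5 2.2] 26.6
blue [139.3 250.2] 13 [570. 436.] [4.5 2.7] 26.6
blue [133.9 259.3] 13 [545. 450.] [4.9 2.2] 26.6
blue [158.8 261. ] 12 [538. 380.] [3.6 2.7] 26.6
blue [629.2 284.7] 313 [ 438. -920.] [55.9  6.4] 65.7
blue [153.4 269.6] 12 [514. 395.] [4.5 2.7] 26.6
blue [306.1 270.2] 19 [502. -29.] [ 1.6 10.8] 71.6
blue [310.5 283.3] 73 [465. -41.] [7.8 9.1] 68.2
blue [581.  315.7] 115 [ 357. -776.] [48.1  2.1] 45.0
blue [435.3 307.3] 23 [ 390. -380.] [11.7  1.8] 20.6
blue [430.  320.4] 80 [ 355. -363.] [9.9 7.8] 15.9
yel [446.2 251.5] 1491 [ 545. -420.] [40.1 38.5] 4.1
```

View pics/c1.png

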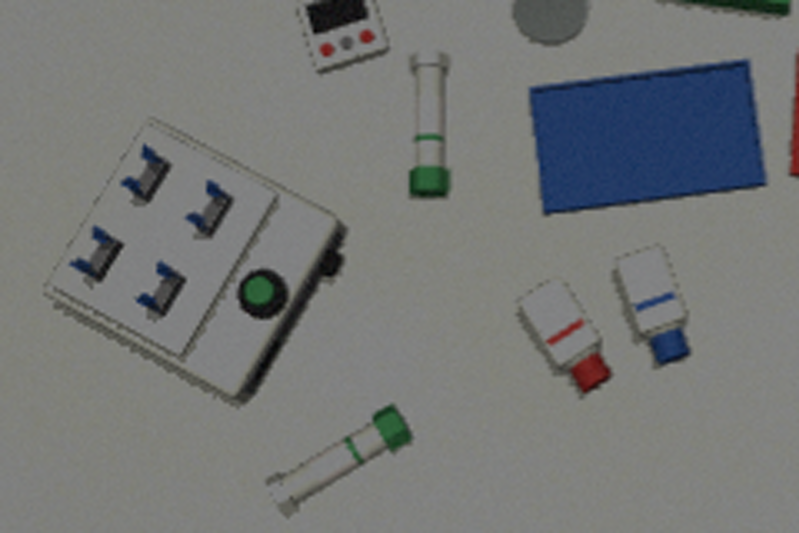

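Run:
```python
from h import *
ci=imaging.camera_info("top")
P=[(154.3,226.2),(149.2,235.),(173.2,236.5),(168.4,245.6),(139.3,250.2),(133.9,259.3),(158.8,261.),(153.4,269.6)]
w=px2w(ci,P,119)[:,:2]; c=w.reshape(4,2,2).mean(1); A,B,C,D=c
print("clips",c.round(1),"AB",np.linalg.norm(A-B),np.linalg.norm(C-D),"AC",np.linalg.norm(A-C),np.linalg.norm(B-D))
x=(A-B)+(C-D); x/=np.linalg.norm(x); print("place1",(A+B)/2,"place2",(C+D)/2,"yaw",np.arctan2(x[1],x[0]))
print("button",px2w(ci,[(187.1,267)],75)[0])
# crop coords /3.33 + offset
f=lambda L:[(110+a/3.33,180+b/3.33) for a,b in L]
for n,e in dict(t1=[(429,58),(430,185)],t2=[(283,495),(394,424)]).items():
    q=px2w(ci,f(e),20)[:,:2]; d=q[1]-q[0]; print(n,q.round(0),q.mean(0).round(1),np.linalg.norm(d),"yaw",np.arctan2(d[1],d[0]))
for n,e in dict(r=[(541,294),(595,375)],b=[(640,254),(675,351)]).items():
    q=px2w(ci,f(e),30)[:,:2]; d=q[1]-q[0]; print(n,q.round(0),q.mean(0).round(1),np.linalg.norm(d),"yaw",np.arctan2(d[1],d[0]))
print(mv((610+0,160,200),np.pi))
```

```text
clips [[600.1 372.6]
 [570.5 321.4]
 [536.1 410. ]
 [506.9 357.9]] AB 59.1050646333439 59.79844786046533 AC 74.06018826043639 73.40301487312037
place1 [585.29802297 347.01277159] place2 [521.50324337 383.97838758] yaw 1.053593934872697
button [508.32352797 287.05733642  75.        ]
t1 [[715. 157.]
 [604. 156.]] [659.4 156.7] 111.01416915434545 yaw -3.128685692887336
t2 [[348. 275.]
 [404. 185.]] [376.1 229.5] 105.71839259308886 yaw -1.0170524658791147
r [[507.  63.]
 [439.  19.]] [472.9  40.8] 80.96440937828532 yaw -2.572435496337064
b [[539. -20.]
 [457. -47.]] [497.7 -33.1] 86.00092095234795 yaw -2.8194630912537235
(array([-10.77 ,  -5.928,   0.621]), array([-1.000e-02, -2.000e-03, -2.777e+00]))
```

```bash
python3 -c "
from h import *
print(mv((659,157,200),np.pi))"
```

```text
(array([-11.726,  -5.705,   0.62 ]), array([-1.000e-02, -2.000e-03, -2.777e+00]))
```

drive_tool(plan=[{"x": -11.73,"y": -5.7,"z": 0.62,"az": -2.78,"hand": 85},{"x": -11.73,"y": -5.7,"z": 0.62,"az": -2.78,"hand": 85},{"x": -11.73,"y": -5.7,"z": 0.62,"az": -2.78,"hand": 85},{"x": -11.73,"y": -5.7,"z": 0.62,"az": -2.78,"hand": 85},{"x": -11.73,"y": -5.7,"z": 0.62,"az": -2.78,"hand": 85},{"x": -11.73,"y": -5.7,"z": 0.62,"az": -2.78,"hand": 85},{"x": -11.73,"y": -5.7,"z": 0.62,"az": -2.78,"hand": 85},{"x": -11.73,"y": -5.7,"z": 0.62,"az": -2.78,"hand": 85}])

```text
invalid input
```

```bash
python3 -c "
from h import *
s=monitor.sense();print(s['clock'],s['eef_pos'],s['tcp_rot'],s['qpos']);print(mv((659,157,200),np.pi))"
```

```text
0.15 [179.10862726 598.42477132 230.72596959] [-3.14053363e+00 -1.76182364e-05  2.85073997e+00] [ 1.27757209e+00  3.53523604e-01  1.63393197e+00  1.65122801e-05
  1.15519614e+00 -2.37823237e-03]
(array([-11.726,  -5.705,   0.62 ]), array([-1.000e-02, -2.000e-03, -2.777e+00]))
```

drive_tool(plan=[{"x": -0.8,"y": -0.4,"z": 0,"ax": 0,"ay": 0,"az": -0.3,"hand": 85},{"x": -1.6,"y": -0.8,"z": 0,"ax": 0,"ay": 0,"az": -0.6,"hand": 85},{"x": -2.4,"y": -1.2,"z": 0,"ax": 0,"ay": 0,"az": -1,"hand": 85},{"x": -3.2,"y": -1.6,"z": 0.1,"ax": 0,"ay": 0,"az": -1.3,"hand": 85},{"x": -4,"y": -2,"z": 0.2,"ax": 0,"ay": 0,"az": -1.6,"hand": 85},{"x": -4.8,"y": -2.4,"z": 0.2,"ax": 0,"ay": 0,"az": -2,"hand": 85},{"x": -5.6,"y": -2.8,"z": 0.3,"ax": 0,"ay": 0,"az": -2.4,"hand": 85},{"x": -6.4,"y": -3.2,"z": 0.3,"ax": 0,"ay": 0,"az": -2.8,"hand": 85}])

```text
clock: 0.95
eef_pos: [440.7, 352.0, 215.7]
tcp_rot: [-3.141, -0.001, -3.137]
contact_force: [0.2, 1.6, -1.2]
opening: 0.995
grasp_force: 0.0
```

```bash
python3 -c "
from h import *
s=monitor.sense();print(s['clock'],s['eef_pos'],s['tcp_rot'],s['qpos']);print(mv((659,157,200),np.pi))"
```

```text
0.95 [440.66169401 352.00821027 215.66729782] [-3.14101320e+00 -7.37054381e-04 -3.13743752e+00] [ 6.71359272e-01  2.75240509e-01  1.78091978e+00  1.00280941e-06
  1.08636993e+00 -9.03592868e-01]
(array([-4.351, -3.918,  0.312]), array([-0.006, -0.007,  0.04 ]))
```

drive_tool(plan=[{"x": -0.7,"y": -0.6,"z": 0,"hand": 85},{"x": -1.4,"y": -1.2,"z": 0,"hand": 85},{"x": -2.1,"y": -1.8,"z": 0,"hand": 85},{"x": -2.8,"y": -2.4,"z": 0.1,"hand": 85},{"x": -3.5,"y": -3.1,"z": 0.3,"hand": 85},{"x": -4.1,"y": -3.7,"z": 0.3,"hand": 85},{"x": -4.35,"y": -3.9,"z": 0.3,"hand": 85},{"x": -4.35,"y": -3.9,"z": 0.3,"hand": 85}])

```text
invalid input
```

Run:
```python
from h import *
s=monitor.sense();ci=imaging.camera_info("wrist");im=imaging.grab_frame("wrist")
print(s['clock'],s['eef_pos'],s['tcp_rot'])
C=-ci["R"].T@ci["t"];print("cam",C.round(0),"axis",ci["R"][2].round(2))
cv2.imwrite("pics/w1.png",im[:,:,::-1])
for b in blobs(im,(45,90,30),(85,255,255),60): print(b[0],b[1],px2w(ci,[b[0]],15)[0].round(1))
```

```text
0.95 [440.66169401 352.00821027 215.66729782] [-3.14101320e+00 -7.37054381e-04 -3.13743752e+00]
cam [367. 352. 359.] axis [ 0.29  0.   -0.96]
[144.8 134.9] 175 [387.1 215.2  15. ]
[107.6 158.2] 1224 [405.5 183.9  15. ]
[233.5 308. ] 877 [535.9 276.4  15. ]
[101.  370.4] 147 [599.1 151.8  15. ]
```

View pics/w1.png

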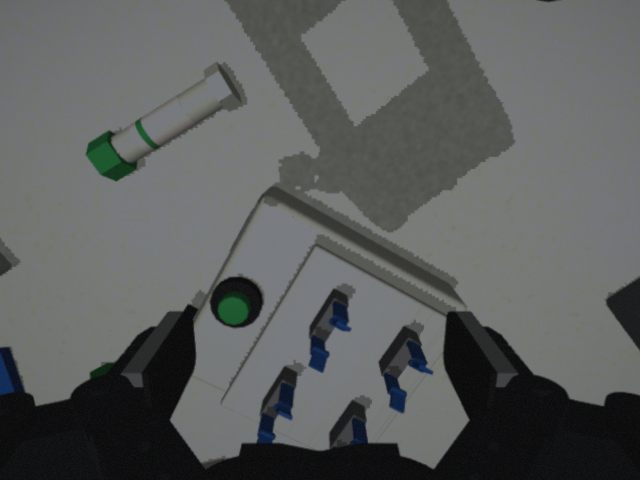

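Wrist view: tube 2 has its cap at (109,157) and its skirt end at (230,86). The mixer clips and the button (233,308) show well. I'll refine tube 2 and the clips from this image.

Run:
```python
from h import *
ci=imaging.camera_info("wrist");im=cv2.imread("pics/w1.png")[:,:,::-1].copy()
for b in blobs(im,(100,110,30),(125,255,255),60): print(b[0],b[1],px2w(ci,[b[0]],119)[0].round(1)[:2])
q=px2w(ci,[(231,86),(96,164)],15)[:,:2];d=q[1]-q[0];print(q,q.mean(0),np.linalg.norm(d),np.arctan2(d[1],d[0]))
print(px2w(ci,[(109,157),(147,134)],[18,27]))
print("button",px2w(ci,[(233.5,308)],75))
print(mv((376,230,60),2.125))
```

```text
[339.4 316.8] 383 [495.2 361. ]
[317.8 354. ] 453 [521.7 347.6]
[417.2 357.9] 398 [523.9 411.5]
[  8.1 373.8] 747 [536.4 149.2]
[394.9 393. ] 477 [550.3 398.6]
[284.7 401. ] 445 [557.3 325.8]
[265.7 430. ] 386 [580.4 312.6]
[358.4 432. ] 299 [581.5 375.6]
[[355.42205711 280.07027879]
 [415.30421311 169.56846478]] [385.36313511 224.81937178] 125.68422138900215 -1.0741846330318265
[[409.31688843 182.02644196  18.        ]
 [390.78174102 217.22375685  27.        ]]
button [[511.49740779 285.38249387  75.        ]]
(array([ 1.398, -2.349,  3.123]), array([-0.012,  0.031,  9.76 ]))
```

drive_tool(plan=[{"x": 0.3,"y": -0.6,"z": 0,"ax": 0,"ay": 0,"az": 1.3,"hand": 85},{"x": 0.6,"y": -1.2,"z": 0.2,"ax": 0,"ay": 0,"az": 2.6,"hand": 85},{"x": 0.9,"y": -1.8,"z": 0.6,"ax": 0,"ay": 0,"az": 3.9,"hand": 85},{"x": 1.1,"y": -2.4,"z": 1.2,"ax": 0,"ay": 0,"az": 5.2,"hand": 85},{"x": 1.13,"y": -2.52,"z": 1.8,"ax": 0,"ay": 0,"az": 6.5,"hand": 85},{"x": 1.13,"y": -2.52,"z": 2.4,"ax": 0,"ay": 0,"az": 7.8,"hand": 85},{"x": 1.13,"y": -2.52,"z": 2.6,"ax": 0,"ay": 0,"az": 9.1,"hand": 85},{"x": 1.13,"y": -2.52,"z": 2.6,"ax": 0,"ay": 0,"az": 10.1,"hand": 85}])

```text
clock: 1.8
eef_pos: [382.4, 226.8, 84.5]
tcp_rot: [-3.138, 0.0, 2.081]
contact_force: [-0.4, -0.1, 0.3]
opening: 0.996
grasp_force: 0.0
```

Run:
```python
from h import *
s=monitor.sense();ci=imaging.camera_info("wrist");im=imaging.grab_frame("wrist")
print(s['clock'],s['eef_pos'],s['tcp_rot'])
cv2.imwrite("pics/w2.png",im[:,:,::-1])
for b in blobs(im,(45,90,30),(85,255,255),60): print(b[0],b[1],px2w(ci,[b[0]],[20])[0].round(1))
t=Ro.from_euler('xyz',s['tcp_rot']).as_matrix()
print(w2px(ci,[s['eef_pos']*[1,1,0]+[0,0,15]]),mv((384,226,4)))
```

```text
1.8 [382.43358288 226.7528308   84.50118542] [-3.13803341e+00  9.40176661e-05  2.08061237e+00]
[318.1 277.1] 359 [386.7 217.   20. ]
[635.7 316.8] 233 [543.9 280.1  20. ]
[319.2 337.9] 2270 [404.8 186.1  20. ]
[[320.02958175 254.95215981]] (array([-0.03 ,  0.012,  1.625]), array([0., 0., 0.]))
```

View pics/w2.png

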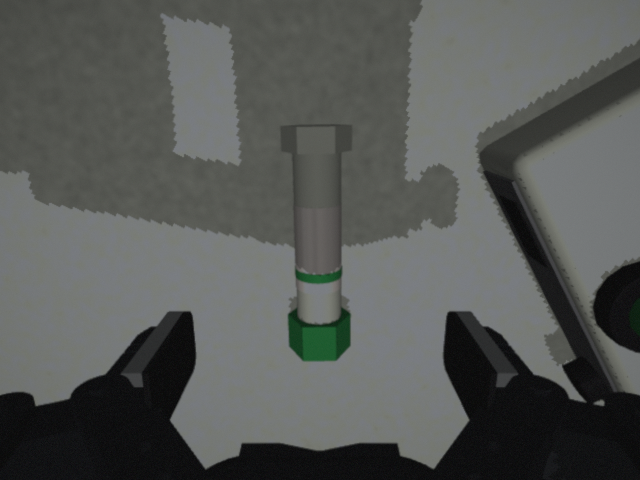

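Wrist view: tube 2 is square to the fingers, spanning (317,130) to (319,358) and centred within 4 mm. Descending to grip it.

drive_tool(plan=[{"x": 0.04,"y": 0,"z": 0.7,"ax": 0,"ay": 0,"az": 0,"hand": 85},{"x": 0.04,"y": 0,"z": 1.4,"ax": 0,"ay": 0,"az": 0,"hand": 70},{"x": 0.04,"y": 0,"z": 1.6,"ax": 0,"ay": 0,"az": 0,"hand": 50},{"x": 0.04,"y": 0,"z": 1.6,"ax": 0,"ay": 0,"az": 0,"hand": 10},{"x": 0.04,"y": 0,"z": 1.6,"ax": 0,"ay": 0,"az": 0,"hand": 10},{"x": 0.04,"y": 0,"z": 1.6,"ax": 0,"ay": 0,"az": 0,"hand": 10},{"x": 0.04,"y": 0,"z": 1.6,"ax": 0,"ay": 0,"az": 0,"hand": 10},{"x": 0.04,"y": 0,"z": 1.6,"ax": 0,"ay": 0,"az": 0,"hand": 10}], grip_force=80)

```text
clock: 2.65
eef_pos: [383.6, 229.9, 7.6]
tcp_rot: [3.139, -0.0, 2.087]
contact_force: [-1.7, -0.5, 10.9]
opening: 0.254
grasp_force: 79.1
```

```bash
python3 -c "
from h import *
print(mv((520,382,190),1.053))"
```

```text
(array([ 1.302,  3.882, -3.639]), array([ 0.021, -0.013,  9.869]))
```

drive_tool(plan=[{"x": 0,"y": 0,"z": -0.8,"ax": 0,"ay": 0,"az": 0,"hand": 10},{"x": 0,"y": 0,"z": -1.6,"ax": 0,"ay": 0,"az": 1.3,"hand": 10},{"x": 0,"y": 0,"z": -2.4,"ax": 0,"ay": 0,"az": 2.6,"hand": 10},{"x": 0.1,"y": 0.4,"z": -3.2,"ax": 0,"ay": 0,"az": 3.9,"hand": 10},{"x": 0.3,"y": 1.1,"z": -3.64,"ax": 0,"ay": 0,"az": 5.2,"hand": 10},{"x": 0.6,"y": 1.9,"z": -3.64,"ax": 0,"ay": 0,"az": 6.5,"hand": 10},{"x": 0.8,"y": 2.6,"z": -3.64,"ax": 0,"ay": 0,"az": 7.8,"hand": 10},{"x": 1.1,"y": 3.3,"z": -3.64,"ax": 0,"ay": 0,"az": 9.1,"hand": 10}])

```text
clock: 3.45
eef_pos: [500.4, 359.5, 189.5]
tcp_rot: [3.141, -0.001, 1.128]
contact_force: [-0.3, -0.2, 0.4]
opening: 0.244
grasp_force: 78.7
```

```bash
python3 -c "
from h import *
print(mv((520,382,190),1.053),monitor.sense()['eef_pos'])"
```

```text
(array([ 0.575,  0.161, -0.009]), array([ 0.009, -0.014,  0.713])) [500.39337806 359.50746711 189.49308343]
```

drive_tool(plan=[{"x": 0.3,"y": 0.08,"z": 0,"ax": 0,"ay": 0,"az": 0.4,"hand": 10},{"x": 0.57,"y": 0.16,"z": 0,"ax": 0,"ay": 0,"az": 0.71,"hand": 10},{"x": 0.57,"y": 0.16,"z": 0,"ax": 0,"ay": 0,"az": 0.71,"hand": 10}])

```text
clock: 3.75
eef_pos: [519.3, 382.1, 188.7]
tcp_rot: [3.141, -0.001, 1.059]
contact_force: [0.1, 0.7, -1.3]
opening: 0.248
grasp_force: 78.6
```

Run:
```python
from h import *
s=monitor.sense();ci=imaging.camera_info("wrist");im=imaging.grab_frame("wrist");ct=imaging.camera_info("top");it=imaging.grab_frame("top")
print(s['clock'],s['eef_pos'],s['tcp_rot'])
a=im; b=cv2.resize(it[200:310,110:260],(640,469),interpolation=cv2.INTER_CUBIC)
cv2.imwrite("pics/w3.png",im[:,:,::-1]);cv2.imwrite("pics/t3.png",b[:,:,::-1])
for b in blobs(im,(45,90,30),(85,255,255),60): print(b[0],b[1])
for b in blobs(im,(100,110,30),(125,255,255),60): print('bl',b[0],b[1],px2w(ci,[b[0]],119)[0].round(1)[:2])
```

```text
3.75 [519.3456802  382.08797725 188.69524404] [ 3.14103193e+00 -1.34436032e-03  1.05923557e+00]
[583.2 364.7] 173
[319.2 370.2] 761
[541.1 382.6] 1106
[319.3 433.2] 1914
bl [437.5 189.6] 535 [588.3 383.2]
bl [494.8 191.4] 691 [613.  368.2]
bl [428.2 295.4] 495 [559.6 332.6]
bl [480.8 298. ] 622 [583.8 317.4]
bl [625.3 437.6] 1051 [621.8 193.3]
```

View pics/w3.png

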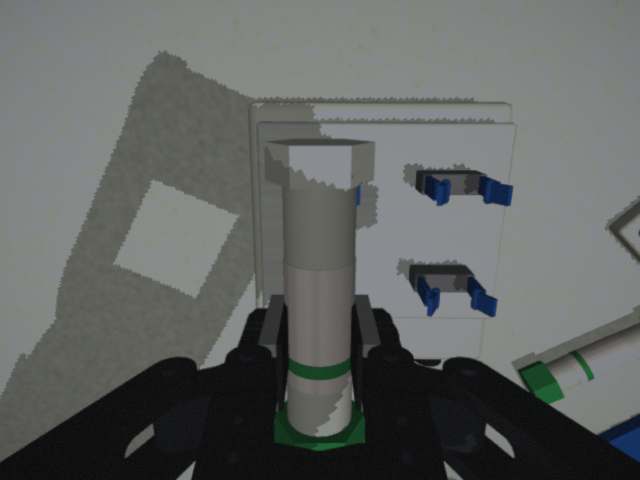

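Wrist view: tube 2 is held straight. The skirt is at (320,165), and place 1's clips are at (465,190) and (455,297). I'll fit the mixer pose jointly from the three images.

Run:
```python
from h import *
from scipy.optimize import least_squares
s=monitor.sense();ci=imaging.camera_info("wrist");ct=imaging.camera_info("top")
T=Ro.from_euler('xyz',s['tcp_rot']).as_matrix()
def cam_at(p,rpy):
    Rt=Ro.from_euler('xyz',rpy).as_matrix()
    Rr=ci["R"]@T; tr=ci["R"]@s['eef_pos']+ci["t"]   # cam from tool
    R=Rr@Rt.T; return dict(ci,R=R,t=tr-R@np.array(p))
c1=cam_at([440.66169401,352.00821027,215.66729782],[-3.14101320,-7.37e-4,-3.13743752])
np.save("camtool.npy",np.c_[ci["R"]@T,ci["R"]@s['eef_pos']+ci["t"]])
# idx: (place, clip sign, finger sign(y left=+))
obs=[(ct,{(1,1,1):(149.2,235),(1,1,-1):(154.3,226.2),(1,-1,1):(168.4,245.6),(1,-1,-1):(173.2,236.5),(2,1,1):(133.9,259.3),(2,1,-1):(139.3,250.2),(2,-1,1):(153.4,269.6),(2,-1,-1):(158.8,261.)},3),
(c1,{(2,-1,1):(339.4,316.8),(2,-1,-1):(317.8,354),(2,1,1):(417.2,357.9),(2,1,-1):(394.9,393),(1,-1,1):(284.7,401),(1,-1,-1):(265.7,430)},1),
(ci,{(1,1,1):(437.5,189.6),(1,1,-1):(494.8,191.4),(1,-1,1):(428.2,295.4),(1,-1,-1):(480.8,298)},1)]
def pts(v,ks):
    x,y,a,z,h,o=v; X=np.array([np.cos(a),np.sin(a)]);Y=np.array([-X[1],X[0]])
    return [np.r_[np.array([x,y])+(37 if k[0]==2 else -37)*Y+30*k[1]*X+k[2]*h*Y+o*X,z] for k in ks]
# sign test: which is left
def f(v): return np.concatenate([(w*(w2px(c,pts(v,d.keys()))-np.array(list(d.values())))).ravel() for c,d,w in obs])
sol=least_squares(lambda v:np.r_[f(v),v[5]],[553,365,1.053,118,14,0]);v=sol.x
print(v.round(3),np.abs(f(v)).round(1))
for p in(1,2): 
  Y=np.array([-np.sin(v[2]),np.cos(v[2])]);print(p,v[:2]+(37 if p==2 else -37)*Y)
```

```text
[553.497 365.994   1.045 114.272  14.204  -0.   ] [0.2 1.3 1.6 0.1 0.  1.5 2.6 1.  0.6 1.  1.8 0.3 0.1 2.7 1.2 0.2 1.1 1.
 0.1 2.2 1.7 2.1 0.2 0.9 0.8 2.3 1.9 3.6 1.1 0.9 0.7 2.  0.2 0.2 1.4 1.5]
1 [585.49884462 347.42339427]
2 [521.49450719 384.56427188]
```

drive_tool(plan=[{"x": 0.065,"y": 0.014,"z": 0.3,"ax": 0,"ay": 0,"az": 0.13,"hand": 10},{"x": 0.065,"y": 0.014,"z": 0.8,"ax": 0,"ay": 0,"az": 0.13,"hand": 10},{"x": 0.065,"y": 0.014,"z": 1.1,"ax": 0,"ay": 0,"az": 0.13,"hand": 10},{"x": 0.065,"y": 0.014,"z": 1.25,"ax": 0,"ay": 0,"az": 0.13,"hand": 10},{"x": 0.065,"y": 0.014,"z": 1.4,"ax": 0,"ay": 0,"az": 0.13,"hand": 10},{"x": 0.065,"y": 0.014,"z": 1.5,"ax": 0,"ay": 0,"az": 0.13,"hand": 10}])

```text
clock: 4.45
eef_pos: [521.9, 383.8, 114.1]
tcp_rot: [3.14, -0.002, 1.046]
contact_force: [-0.5, -3.2, 15.7]
opening: 0.25
grasp_force: 80.3
```

drive_tool(plan=[{"x": 0,"y": 0,"z": 0.1,"ax": 0,"ay": 0,"az": 0,"hand": 10},{"x": 0,"y": 0,"z": 0.2,"ax": 0,"ay": 0,"az": 0,"hand": 10},{"x": 0,"y": 0,"z": 0.3,"ax": 0,"ay": 0,"az": 0,"hand": 10},{"x": 0,"y": 0,"z": 0.34,"ax": 0,"ay": 0,"az": 0,"hand": 10},{"x": 0,"y": 0,"z": 0.34,"ax": 0,"ay": 0,"az": 0,"hand": 10}])

```text
clock: 4.95
eef_pos: [521.5, 383.8, 97.5]
tcp_rot: [3.141, -0.002, 1.045]
contact_force: [-0.6, -1.7, 7.3]
opening: 0.244
grasp_force: 79.7
```

drive_tool(plan=[{"x": 0,"y": 0,"z": 0,"ax": 0,"ay": 0,"az": 0,"hand": 55},{"x": 0,"y": 0,"z": 0,"ax": 0,"ay": 0,"az": 0,"hand": 55},{"x": 0,"y": 0,"z": 0,"ax": 0,"ay": 0,"az": 0,"hand": 55},{"x": 0,"y": 0,"z": -0.5,"ax": 0,"ay": 0,"az": 0,"hand": 55},{"x": 0,"y": 0,"z": -1.3,"ax": 0,"ay": 0,"az": 0,"hand": 80},{"x": 0,"y": 0,"z": -2.1,"ax": 0,"ay": 0,"az": 1.3,"hand": 85},{"x": 0,"y": 0.5,"z": -2.3,"ax": 0,"ay": 0,"az": 2.6,"hand": 85},{"x": 0,"y": 1.3,"z": -2.3,"ax": 0,"ay": 0,"az": 3.9,"hand": 85}])

```text
clock: 5.75
eef_pos: [577.3, 352.5, 214.5]
tcp_rot: [-3.141, -0.004, 0.634]
contact_force: [1.2, 0.7, -0.0]
opening: 0.992
grasp_force: 0.0
```

```bash
python3 -c "
from h import *
print(mv((659,157,180),0),monitor.sense()['eef_pos'])"
```

```text
(array([-1.002,  4.119,  0.684]), array([-0.016, -0.038,  6.055])) [577.26099839 352.49560078 214.46354863]
```

drive_tool(plan=[{"x": -0.2,"y": 0.8,"z": 0,"ax": 0,"ay": 0,"az": 1.2,"hand": 85},{"x": -0.4,"y": 1.6,"z": 0,"ax": 0,"ay": 0,"az": 2.5,"hand": 85},{"x": -0.6,"y": 2.4,"z": 0.2,"ax": 0,"ay": 0,"az": 3.7,"hand": 85},{"x": -0.8,"y": 3.2,"z": 0.6,"ax": 0,"ay": 0,"az": 4.9,"hand": 85},{"x": -1,"y": 3.9,"z": 1.2,"ax": 0,"ay": 0,"az": 6,"hand": 85},{"x": -1,"y": 4.12,"z": 1.9,"ax": 0,"ay": 0,"az": 6.05,"hand": 85},{"x": -1,"y": 4.12,"z": 2.4,"ax": 0,"ay": 0,"az": 6.05,"hand": 85},{"x": -1,"y": 4.12,"z": 2.4,"ax": 0,"ay": 0,"az": 6.05,"hand": 85}])

```text
clock: 6.55
eef_pos: [656.6, 154.2, 87.2]
tcp_rot: [3.14, 0.007, 0.002]
contact_force: [0.4, -0.2, -0.1]
opening: 0.998
grasp_force: 0.0
```

Run:
```python
from h import *
s=monitor.sense();ci=imaging.camera_info("wrist");im=imaging.grab_frame("wrist");it=imaging.grab_frame("top")
print(s['clock'],s['eef_pos'],s['tcp_rot'])
for b in blobs(im,(45,90,30),(85,255,255),60): print(b[0],b[1],px2w(ci,[b[0]],[20])[0].round(1))
print(w2px(ci,[s['eef_pos']*[1,1,0]+[0,0,15]]))
b=cv2.resize(it[200:310,110:260],(640,469),interpolation=cv2.INTER_CUBIC)
o=np.zeros((480,800,3),np.uint8);o[:360,:480]=cv2.resize(im,(480,360));o[:235,480:]=cv2.resize(b,(320,235))
cv2.imwrite("pics/w4.png",o[:,:,::-1])
```

```text
6.55 [656.56225836 154.22599411  87.16203019] [3.14006757e+00 6.97605713e-03 2.40490725e-03]
[310.5 280. ] 343 [642.4 158.5  20. ]
[310.6 339.5] 2185 [606.7 158.5  20. ]
[[318.61716424 251.84756295]]
```

View pics/w4.png

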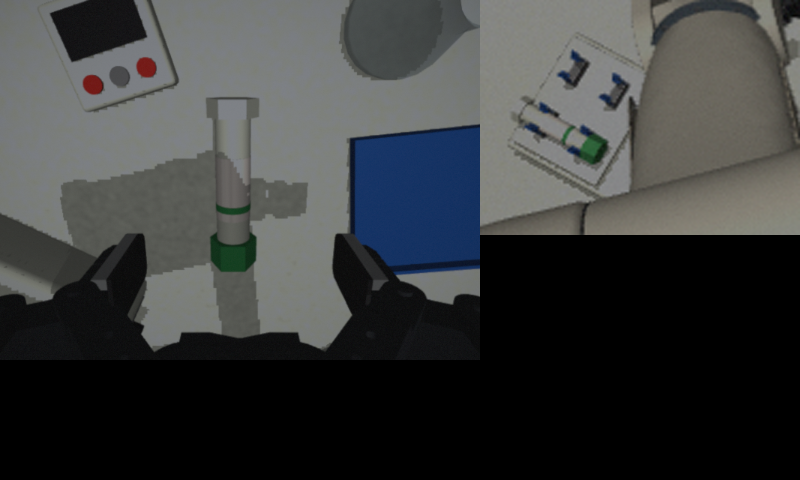

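The composite shows tube 2 lying in place 2's clips. Tube 1 is under the fingers, with its cap at (233,252) and skirt at (233,105), about 4 mm off in y. Gripping it.

drive_tool(plan=[{"x": 0,"y": -0.08,"z": 0.7,"ax": 0,"ay": 0,"az": 0,"hand": 85},{"x": 0,"y": -0.08,"z": 1.4,"ax": 0,"ay": 0,"az": 0,"hand": 70},{"x": 0,"y": -0.08,"z": 1.6,"ax": 0,"ay": 0,"az": 0,"hand": 50},{"x": 0,"y": -0.08,"z": 1.6,"ax": 0,"ay": 0,"az": 0,"hand": 10},{"x": 0,"y": -0.08,"z": 1.6,"ax": 0,"ay": 0,"az": 0,"hand": 10},{"x": 0,"y": -0.08,"z": 1.6,"ax": 0,"ay": 0,"az": 0,"hand": 10},{"x": 0,"y": -0.08,"z": 1.6,"ax": 0,"ay": 0,"az": 0,"hand": 10},{"x": 0,"y": -0.08,"z": 1.6,"ax": 0,"ay": 0,"az": 0,"hand": 10}])

```text
clock: 7.45
eef_pos: [660.9, 160.1, 14.0]
tcp_rot: [-3.141, -0.004, 0.003]
contact_force: [-0.4, 0.8, 7.5]
opening: 0.242
grasp_force: 78.7
```

```bash
python3 -c "
from h import *
print(mv((585.5,347.4,190),1.045),monitor.sense()['eef_pos'])"
```

```text
(array([-1.482, -3.756, -3.522]), array([ 9.000e-03, -3.700e-02, -9.946e+00])) [660.88238967 160.05555062  13.98143377]
```

drive_tool(plan=[{"x": 0,"y": 0,"z": 0,"ax": 0,"ay": 0,"az": 0,"hand": 50},{"x": 0,"y": 0,"z": 0,"ax": 0,"ay": 0,"az": 0,"hand": 50},{"x": -0.06,"y": 0,"z": 0.14,"ax": 0,"ay": 0,"az": 0,"hand": 50},{"x": -0.06,"y": 0,"z": 0.14,"ax": 0,"ay": 0,"az": 0,"hand": 50},{"x": -0.06,"y": 0,"z": 0.14,"ax": 0,"ay": 0,"az": 0,"hand": 10},{"x": -0.06,"y": 0,"z": 0.14,"ax": 0,"ay": 0,"az": 0,"hand": 10},{"x": -0.06,"y": 0,"z": 0.14,"ax": 0,"ay": 0,"az": 0,"hand": 10},{"x": -0.06,"y": 0,"z": 0.14,"ax": 0,"ay": 0,"az": 0,"hand": 10}])

```text
clock: 8.25
eef_pos: [656.4, 159.5, 4.4]
tcp_rot: [-3.142, -0.0, 0.003]
contact_force: [0.4, 0.3, 1.4]
opening: 0.251
grasp_force: 78.4
```

```bash
python3 -c "
from h import *
print(mv((585.5,347.4,190),1.045),monitor.sense()['eef_pos'])"
```

```text
(array([-1.404, -3.763, -3.712]), array([ 1.000e-03, -3.000e-03, -9.946e+00])) [656.40958412 159.51760617   4.42232301]
```

drive_tool(plan=[{"x": 0,"y": 0,"z": -0.8,"ax": 0,"ay": 0,"az": 0,"hand": 10},{"x": 0,"y": 0,"z": -1.6,"ax": 0,"ay": 0,"az": -1.3,"hand": 10},{"x": 0,"y": 0,"z": -2.5,"ax": 0,"ay": 0,"az": -2.6,"hand": 10},{"x": 0,"y": -0.3,"z": -3.3,"ax": 0,"ay": 0,"az": -3.9,"hand": 10},{"x": -0.3,"y": -1,"z": -3.7,"ax": 0,"ay": 0,"az": -5.2,"hand": 10},{"x": -0.6,"y": -1.8,"z": -3.7,"ax": 0,"ay": 0,"az": -6.5,"hand": 10},{"x": -0.9,"y": -2.6,"z": -3.7,"ax": 0,"ay": 0,"az": -7.8,"hand": 10},{"x": -1.2,"y": -3.3,"z": -3.7,"ax": 0,"ay": 0,"az": -9.1,"hand": 10}])

```text
clock: 9.05
eef_pos: [594.9, 326.0, 189.6]
tcp_rot: [3.141, -0.001, 0.962]
contact_force: [-0.4, 0.6, -0.5]
opening: 0.259
grasp_force: 56.4
```

drive_tool(plan=[{"x": 0,"y": 0,"z": 0,"ax": 0,"ay": 0,"az": -0.8,"hand": 10},{"x": 0,"y": 0,"z": 0,"ax": 0,"ay": 0,"az": -0.8,"hand": 10}])

```text
clock: 9.25
eef_pos: [595.0, 325.4, 189.1]
tcp_rot: [-3.142, 0.0, 1.043]
contact_force: [0.4, -0.1, -0.5]
opening: 0.251
grasp_force: 79.7
```

```bash
python3 -c "
from h import *
print(mv((585.5,347.4,150),1.045),monitor.sense()['eef_pos'])"
```

```text
(array([ 0.285, -0.385,  0.782]), array([-0.   ,  0.003, -0.015])) [594.95730602 325.38521267 189.10720142]
```

The grip sagged briefly to 56 N, so I'll check the tube before pressing.

drive_tool(plan=[{"x": 0.15,"y": -0.2,"z": 0,"ax": 0,"ay": 0,"az": 0,"hand": 10},{"x": 0.285,"y": -0.385,"z": 0.3,"ax": 0,"ay": 0,"az": 0,"hand": 10},{"x": 0.285,"y": -0.385,"z": 0.6,"ax": 0,"ay": 0,"az": 0,"hand": 10},{"x": 0.285,"y": -0.385,"z": 0.6,"ax": 0,"ay": 0,"az": 0,"hand": 10}])

```text
clock: 9.65
eef_pos: [584.5, 345.3, 155.6]
tcp_rot: [-3.139, 0.005, 1.04]
contact_force: [0.6, -0.3, -1.1]
opening: 0.252
grasp_force: 79.7
```

Run:
```python
from h import *
s=monitor.sense();ci=imaging.camera_info("wrist");im=imaging.grab_frame("wrist")
print(s['clock'],s['eef_pos'],s['tcp_rot'],s["grasp_force"],mv((585.5,347.4,150),1.045))
for b in blobs(im,(45,90,30),(85,255,255),60): print(b[0],b[1])
cv2.imwrite("pics/w5.png",im[:,:,::-1])
```

```text
9.65 [584.45936668 345.28537065 155.61532646] [-3.13913002  0.00470346  1.0397468 ] 79.68277931213379 (array([ 0.038, -0.013,  0.138]), array([-0.017,  0.033, -0.051]))
[168.8 293.2] 475
[178.1 352.6] 1321
[319.2 376.6] 789
[319.4 433.4] 1272
```

View pics/w5.png

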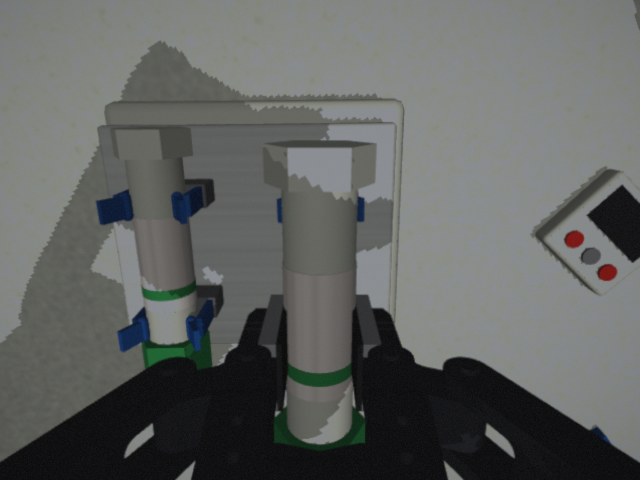

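Tube 1 is still straight and centred between clip tips (281,209) and (360,209). Tube 2 is seated in its clips at left. Pressing tube 1.

drive_tool(plan=[{"x": 0.03,"y": -0.01,"z": 0.3,"ax": 0,"ay": 0,"az": -0.05,"hand": 10},{"x": 0.03,"y": -0.01,"z": 0.55,"ax": 0,"ay": 0,"az": -0.05,"hand": 10},{"x": 0.03,"y": -0.01,"z": 0.75,"ax": 0,"ay": 0,"az": -0.05,"hand": 10},{"x": 0.03,"y": -0.01,"z": 0.9,"ax": 0,"ay": 0,"az": -0.05,"hand": 10},{"x": 0.03,"y": -0.01,"z": 1,"ax": 0,"ay": 0,"az": -0.05,"hand": 10},{"x": 0.03,"y": -0.01,"z": 1.1,"ax": 0,"ay": 0,"az": -0.05,"hand": 10},{"x": 0.03,"y": -0.01,"z": 1.2,"ax": 0,"ay": 0,"az": -0.05,"hand": 10},{"x": 0.03,"y": -0.01,"z": 1.2,"ax": 0,"ay": 0,"az": -0.05,"hand": 10}])

```text
clock: 10.5
eef_pos: [586.9, 347.9, 99.5]
tcp_rot: [3.141, -0.001, 1.045]
contact_force: [-0.3, 0.4, 1.0]
opening: 0.251
grasp_force: 80.4
```

drive_tool(plan=[{"x": 0,"y": 0,"z": 0.06,"ax": 0,"ay": 0,"az": 0,"hand": 10},{"x": 0,"y": 0,"z": 0.12,"ax": 0,"ay": 0,"az": 0,"hand": 10},{"x": 0,"y": 0,"z": 0.12,"ax": 0,"ay": 0,"az": 0,"hand": 10}])

```text
clock: 10.8
eef_pos: [586.7, 347.8, 94.2]
tcp_rot: [3.141, -0.0, 1.045]
contact_force: [-3.2, -4.0, 12.1]
opening: 0.248
grasp_force: 81.8
```

drive_tool(plan=[{"x": 0,"y": 0,"z": 0,"ax": 0,"ay": 0,"az": 0,"hand": 50},{"x": 0,"y": 0,"z": 0,"ax": 0,"ay": 0,"az": 0,"hand": 50},{"x": 0,"y": 0,"z": -0.1,"ax": 0,"ay": 0,"az": 0,"hand": 50},{"x": 0,"y": 0,"z": -0.9,"ax": 0,"ay": 0,"az": 0,"hand": 50},{"x": -0.03,"y": 0,"z": -1,"ax": 0,"ay": 0,"az": 0,"hand": 0},{"x": -0.03,"y": 0,"z": -1,"ax": 0,"ay": 0,"az": 0,"hand": 0},{"x": -0.03,"y": 0,"z": -1,"ax": 0,"ay": 0,"az": 0,"hand": 0},{"x": -0.03,"y": 0,"z": -1,"ax": 0,"ay": 0,"az": 0,"hand": 0}])

```text
clock: 11.6
eef_pos: [585.1, 346.2, 142.0]
tcp_rot: [-3.141, 0.002, 1.045]
contact_force: [0.5, 0.3, 0.3]
opening: 0.005
grasp_force: 0.0
```

drive_tool(plan=[{"x": 0,"y": 0,"z": 0.2,"ax": 0,"ay": 0,"az": 0,"hand": 0},{"x": 0,"y": 0,"z": 0.4,"ax": 0,"ay": 0,"az": 0,"hand": 0},{"x": 0,"y": 0,"z": 0.5,"ax": 0,"ay": 0,"az": 0,"hand": 0},{"x": 0,"y": 0,"z": 0.53,"ax": 0,"ay": 0,"az": 0,"hand": 0},{"x": 0,"y": 0,"z": 0.55,"ax": 0,"ay": 0,"az": 0,"hand": 0},{"x": 0,"y": 0,"z": 0.55,"ax": 0,"ay": 0,"az": 0,"hand": 0}])

```text
clock: 12.2
eef_pos: [585.7, 345.8, 116.7]
tcp_rot: [3.141, 0.002, 1.046]
contact_force: [-5.2, -6.5, 16.3]
opening: -0.002
grasp_force: 7.8
```

drive_tool(plan=[{"x": 0,"y": 0,"z": -0.7,"ax": 0,"ay": 0,"az": 0,"hand": 0},{"x": 0,"y": -0.75,"z": -0.7,"ax": 0,"ay": 0,"az": 0,"hand": 0},{"x": 0,"y": -1.48,"z": -0.7,"ax": 0,"ay": 0,"az": 0,"hand": 0},{"x": 0,"y": -1.48,"z": -0.4,"ax": 0,"ay": 0,"az": 0,"hand": 0},{"x": 0,"y": -1.48,"z": -0.1,"ax": 0,"ay": 0,"az": 0,"hand": 0},{"x": 0,"y": -1.48,"z": 0,"ax": 0,"ay": 0,"az": 0,"hand": 0},{"x": 0,"y": -1.48,"z": 0,"ax": 0,"ay": 0,"az": 0,"hand": 0}])

```text
clock: 12.9
eef_pos: [523.1, 382.7, 116.6]
tcp_rot: [3.141, 0.001, 1.045]
contact_force: [-4.3, -5.0, 20.3]
opening: 0.0
grasp_force: 9.9
```

```bash
python3 -c "
from h import *
print(mv((510,286,150),1.045),monitor.sense()['eef_pos'])"
```

```text
(array([-1.805,  0.745, -0.665]), array([ 0.008,  0.006, -0.   ])) [523.10622001 382.7412161  116.63837697]
```

drive_tool(plan=[{"x": 0,"y": 0,"z": -0.7,"ax": 0,"ay": 0,"az": 0,"hand": 0},{"x": -0.9,"y": 0.37,"z": -0.7,"ax": 0,"ay": 0,"az": 0,"hand": 0},{"x": -1.82,"y": 0.73,"z": -0.7,"ax": 0,"ay": 0,"az": 0,"hand": 0},{"x": -1.82,"y": 0.73,"z": -0.2,"ax": 0,"ay": 0,"az": 0,"hand": 0},{"x": -1.82,"y": 0.73,"z": 0.2,"ax": 0,"ay": 0,"az": 0,"hand": 0},{"x": -1.82,"y": 0.73,"z": 0.4,"ax": 0,"ay": 0,"az": 0,"hand": 0},{"x": -1.82,"y": 0.73,"z": 0.5,"ax": 0,"ay": 0,"az": 0,"hand": 0},{"x": -1.82,"y": 0.73,"z": 0.5,"ax": 0,"ay": 0,"az": 0,"hand": 0}])

```text
clock: 13.7
eef_pos: [507.8, 286.4, 89.9]
tcp_rot: [-3.141, 0.001, 1.045]
contact_force: [-0.3, 0.8, -0.3]
opening: 0.001
grasp_force: 0.0
```

drive_tool(plan=[{"x": 0,"y": 0,"z": 0.1,"ax": 0,"ay": 0,"az": 0,"hand": 0},{"x": 0,"y": 0,"z": 0.2,"ax": 0,"ay": 0,"az": 0,"hand": 0},{"x": 0,"y": 0,"z": 0.25,"ax": 0,"ay": 0,"az": 0,"hand": 0},{"x": 0,"y": 0,"z": 0.3,"ax": 0,"ay": 0,"az": 0,"hand": 0},{"x": 0,"y": 0,"z": 0.3,"ax": 0,"ay": 0,"az": 0,"hand": 0}])

```text
clock: 14.2
eef_pos: [507.6, 286.6, 75.5]
tcp_rot: [-3.141, 0.0, 1.046]
contact_force: [0.9, 0.6, 0.2]
opening: 0.001
grasp_force: 0.0
```

drive_tool(plan=[{"x": 0,"y": 0,"z": 0.1,"ax": 0,"ay": 0,"az": 0,"hand": 0},{"x": 0,"y": 0,"z": 0.2,"ax": 0,"ay": 0,"az": 0,"hand": 0},{"x": 0,"y": 0,"z": 0.2,"ax": 0,"ay": 0,"az": 0,"hand": 0}])

```text
clock: 14.5
eef_pos: [508.2, 287.0, 66.1]
tcp_rot: [3.141, -0.001, 1.045]
contact_force: [0.0, 0.5, 4.7]
opening: -0.001
grasp_force: 2.4
```

drive_tool(plan=[{"x": 0,"y": 0,"z": 0.06,"ax": 0,"ay": 0,"az": 0,"hand": 0},{"x": 0,"y": 0,"z": 0.1,"ax": 0,"ay": 0,"az": 0,"hand": 0},{"x": 0,"y": 0,"z": 0.1,"ax": 0,"ay": 0,"az": 0,"hand": 0}])

```text
clock: 14.8
eef_pos: [508.5, 287.1, 65.2]
tcp_rot: [3.141, -0.001, 1.045]
contact_force: [-13.7, -6.9, 52.1]
opening: 0.001
grasp_force: 26.0
```

Force bottomed at 52 N with the button fully down. Raising and moving to the two nearby bottles.

drive_tool(plan=[{"x": 0,"y": 0,"z": -0.8,"ax": 0,"ay": 0,"az": 0,"hand": 0},{"x": 0,"y": 0,"z": -1.7,"ax": 0,"ay": 0,"az": 0.8,"hand": 40},{"x": -0.8,"y": 0.2,"z": -2.4,"ax": 0,"ay": 0,"az": 1.6,"hand": 60},{"x": -1.6,"y": 0.4,"z": -3.1,"ax": 0,"ay": 0,"az": 2.4,"hand": 60},{"x": -2.4,"y": 0.6,"z": -3.4,"ax": 0,"ay": 0,"az": 3.2,"hand": 60},{"x": -3.2,"y": 0.9,"z": -3.4,"ax": 0,"ay": 0,"az": 4,"hand": 60},{"x": -4,"y": 1.3,"z": -3.4,"ax": 0,"ay": 0,"az": 5,"hand": 60},{"x": -4.8,"y": 1.8,"z": -3.4,"ax": 0,"ay": 0,"az": 5.7,"hand": 60}])

```text
clock: 15.6
eef_pos: [464.4, 32.5, 230.9]
tcp_rot: [3.141, -0.001, 0.445]
contact_force: [1.1, -0.3, 0.4]
opening: 0.701
grasp_force: 0.0
```

Run:
```python
from h import *
s=monitor.sense();ci=imaging.camera_info("wrist");im=imaging.grab_frame("wrist");it=imaging.grab_frame("top")
print(s['clock'],s['eef_pos'],s['tcp_rot'],s['qpos'].round(2))
o=np.zeros((480,800,3),np.uint8);o[:360,:480]=cv2.resize(im,(480,360));o[:234,480:]=cv2.resize(it[180:340,110:328],(320,234))
cv2.imwrite("pics/w6.png",o[:,:,::-1])
for k,lo,hi in(("r",(172,100,50),(180,255,255)),("r",(0,100,50),(8,255,255)),("b",(100,110,40),(125,255,255))):
  for b in blobs(im,lo,hi,60): print(k,b[0],b[1],px2w(ci,[b[0]],25)[0].round(1))
ct=imaging.camera_info("top")
for b in blobs(it,(100,110,50),(125,255,255),15): print("top",b[0],b[1],px2w(ct,[b[0]],25)[0].round(1))
```

```text
15.6 [464.3870475   32.52762838 230.90553589] [ 3.14149998e+00 -5.48644680e-04  4.45312777e-01] [0.07 0.1  1.96 0.   1.08 1.19]
r [623.8 122.3] 2125 [ 623. -155.   25.]
r [312.7 189.5] 275 [471.1  41.4  25. ]
r [317.5 229.8] 760 [441.6  22.9  25. ]
b [495.3  47.5] 23425 [626.6 -36.1  25. ]
b [408.4 202.4] 278 [495.8 -35.4  25. ]
b [395.2 241.1] 779 [461.2 -41.7  25. ]
top [517.8 131.9] 31 [ 890.6 -650.3   25. ]
top [408.2 164.8] 1030 [ 798.  -326.8   25. ]
top [312.3 216.9] 1682 [651.1 -49.6  25. ]
top [629.2 284.8] 313 [ 436.8 -915.1   25. ]
top [310.5 283.3] 73 [463.6 -40.8  25. ]
top [580.9 315.6] 118 [ 356.3 -771.9   25. ]
top [435.3 307.3] 23 [ 389.3 -377.9   25. ]
top [430.1 320.4] 79 [ 354.3 -361.6   25. ]
```

View pics/w6.png

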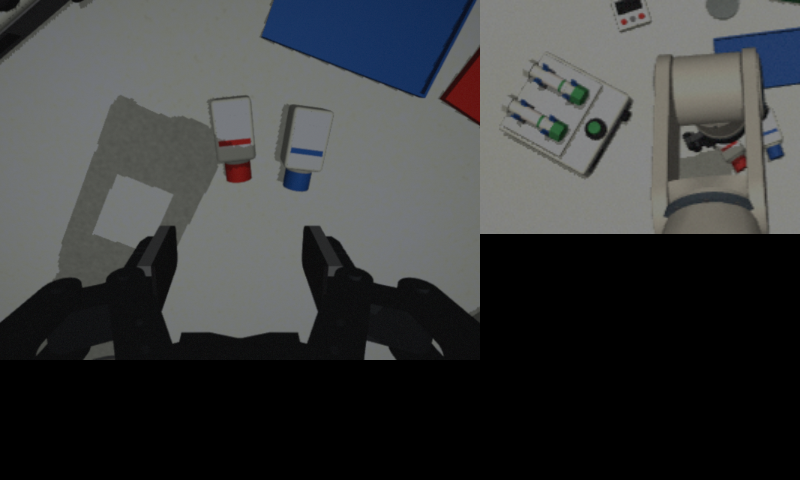

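Composite: red bottle base edge mid (230,97), cap (238,171). Blue bottle base edge mid (312,108), cap (297,179). Both tubes are seated in the mixer.

```bash
cat >> h.py <<'E'
def tgt(base,u,z,a,yawf=None):
    "tool R: x=-u, tilted ay=a deg"
    ph=np.arctan2(-u[1],-u[0])
    return Ro.from_euler('xyz',[np.pi,0,ph])*Ro.from_euler('y',a,degrees=True)
def go(p,R):
    s=monitor.sense();Q=Ro.from_euler('xyz',s["tcp_rot"])
    return (Q.inv().apply(np.array(p)-s["eef_pos"])/50).round(2),((Q.inv()*R).as_rotvec()*180/np.pi/6).round(2)
E
python3 - <<'E'
from h import *
ci=imaging.camera_info("wrist")
for n,e,c in(("r",(306.7,129.3),(317.5,229.8)),("b",(416.7,144.7),(395.2,241.1))):
    b=px2w(ci,[e],42)[0][:2];k=px2w(ci,[c],27)[0][:2];d=k-b;L=np.linalg.norm(d);u=d/L
    m=k-81*u; bb=(b+m)/2; ph=np.arctan2(-u[1],-u[0])
    print(n,b.round(1),k.round(1),L,"u",u.round(3),"base",bb.round(1),"yaw",ph, "tcp",(bb+30*u).round(1), go(np.r_[bb+30*u+30*u,90],tgt(bb,u,0,35)),go(np.r_[bb+30*u+30*u,90],tgt(bb,u,0,0)))
E
```

```text
r [514.1  62.7] [442.5  19.8] 83.47314780129847 u [-0.858 -0.514] base [513.  62.] yaw 0.5395803891895723 tcp [487.3  46.6] (array([-0.04, -0.07,  2.81]), array([ 0.3 ,  5.83, -0.9 ])) (array([-0.04, -0.07,  2.81]), array([ 0.01,  0.01, -0.93]))
b [539.6 -18. ] [461.8 -44.5] 82.20470087662845 u [-0.947 -0.322] base [539.  -18.2] yaw 0.3279249816189149 tcp [510.6 -27.8] (array([-0.26,  1.35,  2.82]), array([-0.32,  5.83,  1.06])) (array([-0.26,  1.35,  2.82]), array([0.01, 0.  , 1.09]))
```

Run:
```python
from h import *
u=np.array([-.858,-.514]);R=tgt(0,u,0,35);g=np.array([487.3,46.6,12]);d=R.apply([0,0,1]);print(d,g-90*d,go(g-90*d,R))
```

```text
[ 0.49204002  0.29476524 -0.81915204] [443.01639792  20.07112882  85.72368399] (array([-0.47, -0.02,  2.9 ]), array([ 0.3 ,  5.83, -0.9 ]))
```

drive_tool(plan=[{"x": -0.1,"y": 0,"z": 0.4,"ax": 0.05,"ay": 1.2,"az": -0.2,"hand": 60},{"x": -0.2,"y": 0,"z": 0.9,"ax": 0.1,"ay": 2.4,"az": -0.4,"hand": 60},{"x": -0.3,"y": 0,"z": 1.4,"ax": 0.2,"ay": 3.6,"az": -0.6,"hand": 60},{"x": -0.4,"y": 0,"z": 1.9,"ax": 0.25,"ay": 4.8,"az": -0.8,"hand": 60},{"x": -0.47,"y": -0.02,"z": 2.4,"ax": 0.3,"ay": 5.83,"az": -0.9,"hand": 60},{"x": -0.47,"y": -0.02,"z": 2.9,"ax": 0.3,"ay": 5.83,"az": -0.9,"hand": 60},{"x": -0.47,"y": -0.02,"z": 2.9,"ax": 0.3,"ay": 5.83,"az": -0.9,"hand": 60},{"x": -0.47,"y": -0.02,"z": 2.9,"ax": 0.3,"ay": 5.83,"az": -0.9,"hand": 60}], grip_force=60)

```text
clock: 16.5
eef_pos: [447.8, 45.5, 108.7]
tcp_rot: [-3.082, -0.584, 0.544]
contact_force: [0.9, 0.3, 0.2]
opening: 0.703
grasp_force: 0.0
```

Run:
```python
from h import *
u=np.array([-.858,-.514]);R=tgt(0,u,0,35);g=np.array([487.3,46.6,12]);print(go(g,R),monitor.sense()['qpos'].round(2))
ci=imaging.camera_info("wrist");im=imaging.grab_frame("wrist")
cv2.imwrite("pics/w7.png",im[:,:,::-1])
```

```text
(array([-0.49,  0.51,  1.96]), array([-0.6 ,  0.26,  0.03])) [-0.24  0.19  2.43  1.31  0.46 -0.42]
```

View pics/w7.png

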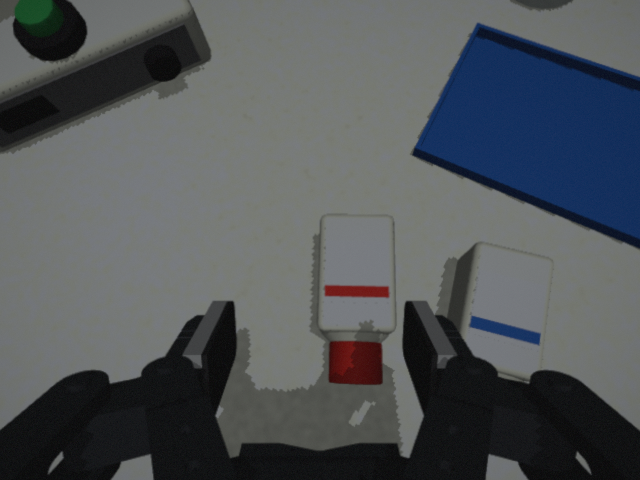

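Close view: the red bottle is at (357,275) and the gripper centre at x=320, so I need about 25 mm sideways. The gap to the blue bottle is about 30 mm. I'll correct, then advance.

drive_tool(plan=[{"x": -0.2,"y": 0.2,"z": 0,"ax": -0.3,"ay": 0.13,"az": 0,"hand": 54},{"x": -0.49,"y": 0.51,"z": 0,"ax": -0.6,"ay": 0.26,"az": 0.03,"hand": 54},{"x": -0.49,"y": 0.51,"z": 0,"ax": -0.6,"ay": 0.26,"az": 0.03,"hand": 54},{"x": -0.49,"y": 0.51,"z": 0.2,"ax": -0.6,"ay": 0.26,"az": 0.03,"hand": 54},{"x": -0.49,"y": 0.51,"z": 0.2,"ax": -0.6,"ay": 0.26,"az": 0.03,"hand": 54}])

```text
clock: 17.05
eef_pos: [449.1, 17.7, 86.1]
tcp_rot: [-3.138, -0.609, 0.538]
contact_force: [0.4, 0.1, 0.4]
opening: 0.63
grasp_force: 0.0
```

Run:
```python
from h import *
u=np.array([-.858,-.514]);R=tgt(0,u,0,35);g=np.array([487.3,46.6,12]);print(go(g,R),monitor.sense()['qpos'].round(2))
```

```text
(array([-0.07, -0.1 ,  1.76]), array([-0.02,  0.01, -0.02])) [-0.29  0.26  2.46  1.61  0.44 -0.78]
```

drive_tool(plan=[{"x": -0.07,"y": -0.1,"z": 0.4,"ax": 0,"ay": 0,"az": 0,"hand": 54},{"x": -0.07,"y": -0.1,"z": 0.9,"ax": 0,"ay": 0,"az": 0,"hand": 54},{"x": -0.07,"y": -0.1,"z": 1.3,"ax": 0,"ay": 0,"az": 0,"hand": 54},{"x": -0.07,"y": -0.1,"z": 1.65,"ax": 0,"ay": 0,"az": 0,"hand": 54},{"x": -0.07,"y": -0.1,"z": 1.7,"ax": 0,"ay": 0,"az": 0,"hand": 54},{"x": -0.07,"y": -0.1,"z": 1.7,"ax": 0,"ay": 0,"az": 0,"hand": 54}])

```text
clock: 17.65
eef_pos: [485.3, 45.6, 14.6]
tcp_rot: [-3.139, -0.61, 0.539]
contact_force: [0.2, -0.1, 0.3]
opening: 0.632
grasp_force: 0.0
```

Run:
```python
from h import *
u=np.array([-.858,-.514]);R=tgt(0,u,0,35);g=np.array([487.3,46.6,12]);print(go(g,R),monitor.sense()['contact_force'].round(1))
```

```text
(array([0.01, 0.  , 0.07]), array([-0.02,  0.01, -0.01])) [ 0.2 -0.1  0.3]
```

Close and lift straight up a little (world-up in tool axes: x ≈ 0.57, z ≈ −0.82).

drive_tool(plan=[{"x": 0,"y": 0,"z": 0.05,"ax": 0,"ay": 0,"az": 0,"hand": 30},{"x": 0,"y": 0,"z": 0.05,"ax": 0,"ay": 0,"az": 0,"hand": 30},{"x": 0,"y": 0,"z": 0.05,"ax": 0,"ay": 0,"az": 0,"hand": 30},{"x": 0,"y": 0,"z": 0.05,"ax": 0,"ay": 0,"az": 0,"hand": 30},{"x": 0.29,"y": 0,"z": -0.36,"ax": 0,"ay": 0,"az": 0,"hand": 30},{"x": 0.69,"y": 0,"z": -0.93,"ax": 0,"ay": 0,"az": 0,"hand": 30},{"x": 1.2,"y": 0,"z": -1.6,"ax": 0,"ay": 0,"az": 0,"hand": 30},{"x": 1.7,"y": 0,"z": -2.4,"ax": 0,"ay": 0,"az": 0,"hand": 30}])

```text
clock: 18.45
eef_pos: [488.1, 49.3, 120.1]
tcp_rot: [-3.132, -0.616, 0.539]
contact_force: [0.0, 0.5, -0.9]
opening: 0.48
grasp_force: 60.9
```

Run:
```python
from h import *
print(monitor.sense()['qpos'].round(2))
# final: u_f direction choices
for psi in (0,.3,.54,.8):
    u=-np.array([np.cos(psi),np.sin(psi)]); R=tgt(0,u,0,-55); c=np.array([655,-246]); p=np.r_[c+9*u,33+60]; print(psi,go(p,R))
    R2=tgt(0,u,0,0);print(go([560,-100,230],R2))
```

```text
[-0.18  0.2   2.38  1.41  0.4  -0.44]
0 (array([-0.58,  6.69,  0.19]), array([  0.91, -14.63,   5.69]))
(array([ 1.03,  3.28, -2.  ]), array([-1.67, -5.72,  5.01]))
0.3 (array([-0.59,  6.74,  0.18]), array([  0.36, -14.96,   2.57]))
(array([ 1.03,  3.28, -2.  ]), array([-0.79, -5.85,  2.24]))
0.54 (array([-0.6 ,  6.78,  0.18]), array([ -0.07, -15.05,   0.06]))
(array([ 1.03,  3.28, -2.  ]), array([-0.09, -5.89,  0.02]))
0.8 (array([-0.59,  6.83,  0.18]), array([ -0.54, -14.97,  -2.66]))
(array([ 1.03,  3.28, -2.  ]), array([ 0.68, -5.86, -2.39]))
```

drive_tool(plan=[{"x": 0.2,"y": 0.5,"z": -0.4,"ax": -0.13,"ay": -0.97,"az": 0.37,"hand": 30},{"x": 0.4,"y": 1.1,"z": -0.8,"ax": -0.26,"ay": -1.95,"az": 0.75,"hand": 30},{"x": 0.6,"y": 1.7,"z": -1.2,"ax": -0.4,"ay": -2.9,"az": 1.1,"hand": 30},{"x": 0.8,"y": 2.3,"z": -1.6,"ax": -0.53,"ay": -3.9,"az": 1.5,"hand": 30},{"x": 1.03,"y": 2.8,"z": -2,"ax": -0.66,"ay": -4.9,"az": 1.87,"hand": 30},{"x": 1.03,"y": 3.28,"z": -2,"ax": -0.79,"ay": -5.85,"az": 2.24,"hand": 30},{"x": 1.03,"y": 3.28,"z": -2,"ax": -0.79,"ay": -5.85,"az": 2.24,"hand": 30},{"x": 1.03,"y": 3.28,"z": -2,"ax": -0.79,"ay": -5.85,"az": 2.24,"hand": 30}])

```text
clock: 19.25
eef_pos: [564.2, -104.1, 233.3]
tcp_rot: [3.133, -0.001, 0.294]
contact_force: [0.6, 0.7, -1.2]
opening: 0.484
grasp_force: 60.9
```

Run:
```python
from h import *
print(monitor.sense()['qpos'].round(2))
psi=0;u=-np.array([np.cos(psi),np.sin(psi)]);c=np.array([655,-246]);
for h,a in((180,-30),(130,-55)): print(go(np.r_[c+9*u,h],tgt(0,u,0,a)))
```

```text
[-0.18  0.27  1.75 -0.01  1.12  1.1 ]
(array([0.74, 3.18, 1.09]), array([ 0.81, -4.99,  2.73]))
(array([0.74, 3.17, 2.09]), array([ 1.42, -9.12,  2.55]))
```

drive_tool(plan=[{"x": 0.1,"y": 0.5,"z": 0,"ax": 0.2,"ay": -1.25,"az": 0.5,"hand": 30},{"x": 0.2,"y": 1,"z": 0.1,"ax": 0.4,"ay": -2.5,"az": 0.9,"hand": 30},{"x": 0.3,"y": 1.5,"z": 0.3,"ax": 0.6,"ay": -3.7,"az": 1.3,"hand": 30},{"x": 0.4,"y": 2,"z": 0.6,"ax": 0.8,"ay": -4.9,"az": 1.7,"hand": 30},{"x": 0.5,"y": 2.5,"z": 1,"ax": 1,"ay": -6.1,"az": 2,"hand": 30},{"x": 0.6,"y": 3,"z": 1.4,"ax": 1.2,"ay": -7.3,"az": 2.3,"hand": 30},{"x": 0.74,"y": 3.17,"z": 1.8,"ax": 1.35,"ay": -8.5,"az": 2.5,"hand": 30},{"x": 0.74,"y": 3.17,"z": 2.09,"ax": 1.42,"ay": -9.12,"az": 2.55,"hand": 30}])

```text
clock: 20.05
eef_pos: [642.0, -241.5, 120.0]
tcp_rot: [-3.132, 0.972, 0.012]
contact_force: [0.9, -0.4, -2.0]
opening: 0.483
grasp_force: 61.0
```

Run:
```python
from h import *
print(monitor.sense()['qpos'].round(2))
psi=0;u=-np.array([np.cos(psi),np.sin(psi)]);c=np.array([655,-246]);
for h,a in((130,-55),(38,-55)): print(go(np.r_[c+9*u,h],tgt(0,u,0,a)))
cv2.imwrite("pics/s8.png",np.hstack([cv2.resize(imaging.grab_frame("scene")[100:340,180:420],(400,400)),cv2.resize(imaging.grab_frame("top")[150:330,260:440],(400,400))])[:,:,::-1])
```

```text
[-0.26  1.12  0.8  -0.25  2.16  1.27]
(array([-0.12,  0.09, -0.18]), array([-0.  ,  0.11,  0.06]))
(array([1.4 , 0.1 , 0.86]), array([-0.  ,  0.11,  0.06]))
```

View pics/s8.png

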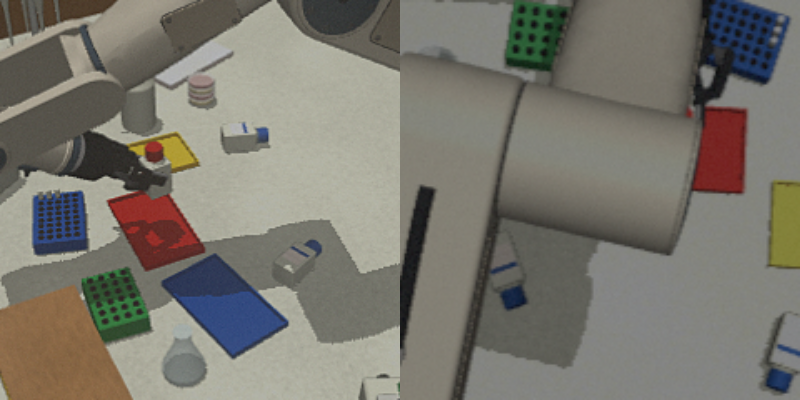

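The bottle is held upright, cap up, above the red tray. Lowering.

drive_tool(plan=[{"x": 0.1,"y": 0.1,"z": 0,"ax": 0,"ay": 0.11,"az": 0.06,"hand": 30},{"x": 0.5,"y": 0.1,"z": 0.3,"ax": 0,"ay": 0.11,"az": 0.06,"hand": 30},{"x": 0.9,"y": 0.1,"z": 0.55,"ax": 0,"ay": 0.11,"az": 0.06,"hand": 30},{"x": 1.2,"y": 0.1,"z": 0.74,"ax": 0,"ay": 0.11,"az": 0.06,"hand": 30},{"x": 1.4,"y": 0.1,"z": 0.86,"ax": 0,"ay": 0.11,"az": 0.06,"hand": 30},{"x": 1.4,"y": 0.1,"z": 0.86,"ax": 0,"ay": 0.11,"az": 0.06,"hand": 30}])

```text
clock: 20.75
eef_pos: [646.3, -243.5, 39.4]
tcp_rot: [-3.133, 0.955, 0.01]
contact_force: [0.2, 0.8, -0.7]
opening: 0.485
grasp_force: 61.1
```

Run:
```python
from h import *
psi=0;u=-np.array([np.cos(psi),np.sin(psi)]);c=np.array([655,-246]);
for h,a in((33,-55),): print(go(np.r_[c+9*u,h],tgt(0,u,0,a)))
```

```text
(array([0.1 , 0.05, 0.08]), array([ 0.  , -0.04,  0.05]))
```

drive_tool(plan=[{"x": 0.05,"y": 0,"z": 0.035,"ax": 0,"ay": 0,"az": 0,"hand": 30},{"x": 0.08,"y": 0,"z": 0.057,"ax": 0,"ay": 0,"az": 0,"hand": 30},{"x": 0.08,"y": 0,"z": 0.057,"ax": 0,"ay": 0,"az": 0,"hand": 30}])

```text
clock: 21.05
eef_pos: [647.8, -244.0, 37.6]
tcp_rot: [-3.136, 0.951, 0.008]
contact_force: [0.5, 1.4, -0.5]
opening: 0.48
grasp_force: 61.2
```

drive_tool(plan=[{"x": 0.05,"y": 0,"z": 0.035,"ax": 0,"ay": 0,"az": 0,"hand": 30},{"x": 0.05,"y": 0,"z": 0.035,"ax": 0,"ay": 0,"az": 0,"hand": 30},{"x": 0.05,"y": 0,"z": 0.035,"ax": 0,"ay": 0,"az": 0,"hand": 30}])

```text
clock: 21.35
eef_pos: [648.0, -244.0, 37.3]
tcp_rot: [-3.137, 0.953, 0.006]
contact_force: [1.4, 1.5, 11.4]
opening: 0.484
grasp_force: 62.0
```

drive_tool(plan=[{"x": -0.03,"y": 0,"z": -0.02,"ax": 0,"ay": 0,"az": 0,"hand": 56},{"x": -0.03,"y": 0,"z": -0.02,"ax": 0,"ay": 0,"az": 0,"hand": 56},{"x": -0.03,"y": 0,"z": -0.02,"ax": 0,"ay": 0,"az": 0,"hand": 56},{"x": -0.03,"y": 0,"z": -0.4,"ax": 0,"ay": 0,"az": 0,"hand": 56},{"x": -0.1,"y": 0,"z": -1,"ax": 0,"ay": 0,"az": 0,"hand": 60},{"x": -0.5,"y": 0,"z": -1.8,"ax": 0,"ay": 0,"az": 0,"hand": 60},{"x": -1.2,"y": 0,"z": -2.4,"ax": 0,"ay": 0,"az": 0,"hand": 60},{"x": -2,"y": 0,"z": -2.8,"ax": 0,"ay": 0,"az": 0,"hand": 60}])

```text
clock: 22.15
eef_pos: [704.0, -244.0, 196.3]
tcp_rot: [-3.135, 0.953, 0.01]
contact_force: [-0.4, -0.0, 0.6]
opening: 0.702
grasp_force: 0.0
```

Run:
```python
from h import *
print(monitor.sense()['qpos'].round(2))
psi=0.2;u=-np.array([np.cos(psi),np.sin(psi)])
print(go([560,-60,250],tgt(0,u,0,0)))
```

```text
[-0.24  1.19  0.48 -0.29  2.38  1.21]
(array([-2.52, -3.69,  1.72]), array([-0.93,  9.07, -1.71]))
```

drive_tool(plan=[{"x": -0.8,"y": -0.2,"z": 0,"ax": -0.1,"ay": 1.2,"az": -0.2,"hand": 60},{"x": -1.4,"y": -0.6,"z": 0.2,"ax": -0.24,"ay": 2.4,"az": -0.45,"hand": 60},{"x": -1.8,"y": -1.2,"z": 0.5,"ax": -0.37,"ay": 3.6,"az": -0.7,"hand": 60},{"x": -2.1,"y": -1.8,"z": 0.8,"ax": -0.5,"ay": 4.8,"az": -0.9,"hand": 60},{"x": -2.3,"y": -2.4,"z": 1.1,"ax": -0.6,"ay": 6,"az": -1.15,"hand": 60},{"x": -2.4,"y": -3,"z": 1.4,"ax": -0.74,"ay": 7.2,"az": -1.37,"hand": 60},{"x": -2.52,"y": -3.5,"z": 1.6,"ax": -0.86,"ay": 8.4,"az": -1.6,"hand": 60},{"x": -2.52,"y": -3.69,"z": 1.72,"ax": -0.93,"ay": 9.07,"az": -1.71,"hand": 60}])

```text
clock: 22.95
eef_pos: [557.8, -58.6, 251.1]
tcp_rot: [3.141, -0.006, 0.201]
contact_force: [-0.2, -0.5, 0.3]
opening: 0.699
grasp_force: 0.0
```

Run:
```python
from h import *
s=monitor.sense();print(s['eef_pos'],s['qpos'].round(2))
ci=imaging.camera_info("wrist");im=imaging.grab_frame("wrist");it=imaging.grab_frame("top");ct=imaging.camera_info("top")
o=np.hstack([cv2.resize(im,(480,360)),cv2.resize(it[170:350,300:460],(320,360))]);cv2.imwrite("pics/w9.png",o[:,:,::-1])
for b in blobs(im,(100,110,40),(125,255,255),60): print("b",b[0],b[1],px2w(ci,[b[0]],27)[0].round(1))
for b in blobs(it,(100,110,50),(125,255,255),15)+blobs(it,(0,120,60),(8,255,255),15): print("top",b[0],b[1],px2w(ct,[b[0]],27)[0].round(1))
u=np.array([-.947,-.322]);R=tgt(0,u,0,35);g=np.array([510.6,-27.8,12]);d=R.apply([0,0,1]);print(g-90*d,go(g-90*d,R))
```

```text
[557.82759229 -58.62090003 251.08500594] [-0.11  0.23  1.76  0.    1.15  1.26]
b [300.3  81.5] 31205 [649.  -24.8  27. ]
b [273.4 262.2] 193 [491.5 -29.9  27. ]
b [281.4 294.7] 600 [461.1 -42.8  27. ]
top [518.  131.8] 31 [ 890.  -650.2   27. ]
top [408.3 164.8] 1033 [ 797.2 -326.8   27. ]
top [270.2 209.4] 17 [675.4  68.1  27. ]
top [290.9 217.1] 87 [651.6  10.2  27. ]
top [306.2 236.4] 260 [595.1 -31.5  27. ]
top [629.2 284.8] 315 [ 436.5 -914.    27. ]
top [580.8 315.5] 112 [ 356.5 -770.8   27. ]
top [435.3 307.3] 23 [ 389.1 -377.5   27. ]
top [430.1 320.4] 79 [ 354.2 -361.2   27. ]
top [381.4 215.6] 2240 [ 649.4 -243.1   27. ]
[461.72612626 -44.41814926  85.72368399] (array([-1.82, -0.67,  3.29]), array([ 0.38,  5.81, -1.17]))
```

View pics/w9.png

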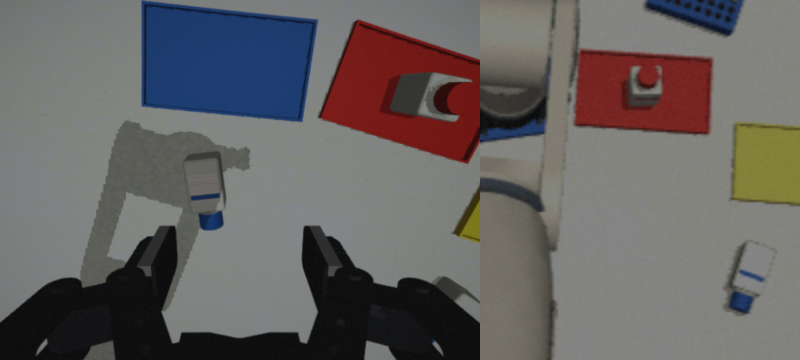

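The red bottle stands in the red tray (composite 645,85). Blue bottle 1 is unmoved, with its cap at (210,221). Blue bottle 2 also is unmoved. Approaching blue 1.

drive_tool(plan=[{"x": -0.3,"y": -0.1,"z": 0.2,"ax": 0.07,"ay": 1.1,"az": -0.2,"hand": 60},{"x": -0.8,"y": -0.25,"z": 0.6,"ax": 0.14,"ay": 2.2,"az": -0.4,"hand": 60},{"x": -1.3,"y": -0.4,"z": 1.1,"ax": 0.2,"ay": 3.3,"az": -0.6,"hand": 60},{"x": -1.7,"y": -0.55,"z": 1.7,"ax": 0.28,"ay": 4.4,"az": -0.8,"hand": 60},{"x": -1.82,"y": -0.67,"z": 2.3,"ax": 0.34,"ay": 5.3,"az": -1,"hand": 60},{"x": -1.82,"y": -0.67,"z": 2.9,"ax": 0.38,"ay": 5.81,"az": -1.17,"hand": 60},{"x": -1.82,"y": -0.67,"z": 3.29,"ax": 0.38,"ay": 5.81,"az": -1.17,"hand": 60},{"x": -1.82,"y": -0.67,"z": 3.29,"ax": 0.38,"ay": 5.81,"az": -1.17,"hand": 60}])

```text
clock: 23.85
eef_pos: [479.0, -25.8, 127.7]
tcp_rot: [-3.082, -0.591, 0.319]
contact_force: [1.3, 0.4, 0.1]
opening: 0.705
grasp_force: 0.0
```

drive_tool(plan=[{"x": 0,"y": 0,"z": 0,"ax": 0,"ay": 0,"az": 0,"hand": 60},{"x": 0,"y": 0,"z": 0,"ax": 0,"ay": 0,"az": 0,"hand": 60}])

```text
clock: 24.05
eef_pos: [478.1, -25.5, 127.6]
tcp_rot: [-3.08, -0.587, 0.316]
contact_force: [-0.1, -0.3, 1.1]
opening: 0.7
grasp_force: 0.0
```

Run:
```python
from h import *
s=monitor.sense();print(s['eef_pos'],s['qpos'].round(2))
u=np.array([-.947,-.322]);R=tgt(0,u,0,35);g=np.array([510.6,-27.8,12]);print(go(g,R))
ci=imaging.camera_info("wrist");im=imaging.grab_frame("wrist");cv2.imwrite("pics/w10.png",im[:,:,::-1])
for b in blobs(im,(100,110,40),(125,255,255),60): print("b",b[0],b[1],px2w(ci,[b[0]],[30])[0].round(1),b[2])
# bottle top-face estimate: project axis line of expected top face
P=[np.r_[np.array([539,-18.2])+k*u,42] for k in(0,33,66)];print(w2px(ci,P))
```

```text
[478.08512303 -25.49902914 127.64104684] [-0.34  0.16  2.38  1.24  0.42 -0.22]
(array([-0.78,  0.39,  2.24]), array([-0.53,  0.22, -0.1 ]))
b [411.7 123.9] 36448 [629.7 -31.5  30. ] ((409.1226501464844, 121.67926025390625), (274.58990478515625, 143.4379119873047), 10.619654655456543)
b [346.3 303.9] 571 [499.3 -29.8  30. ] ((346.064208984375, 303.8807373046875), (58.15512466430664, 9.692520141601562), 1.7357046604156494)
b [344.7 370.5] 1872 [462.9 -41.3  30. ] ((344.5, 370.5), (39.0, 49.0), 90.0)
[[349.88250824 232.68917928]
 [349.72702396 286.76657197]
 [349.59736252 345.37800546]]
```

drive_tool(plan=[{"x": -0.3,"y": 0.2,"z": 0.2,"ax": -0.25,"ay": 0.1,"az": -0.05,"hand": 58},{"x": -0.78,"y": 0.36,"z": 0.4,"ax": -0.53,"ay": 0.22,"az": -0.1,"hand": 58},{"x": -0.78,"y": 0.36,"z": 0.5,"ax": -0.53,"ay": 0.22,"az": -0.1,"hand": 58},{"x": -0.78,"y": 0.36,"z": 0.5,"ax": -0.53,"ay": 0.22,"az": -0.1,"hand": 58},{"x": -0.78,"y": 0.36,"z": 0.9,"ax": -0.53,"ay": 0.22,"az": -0.1,"hand": 58},{"x": -0.78,"y": 0.36,"z": 1.2,"ax": -0.53,"ay": 0.22,"az": -0.1,"hand": 58},{"x": -0.78,"y": 0.36,"z": 1.2,"ax": -0.53,"ay": 0.22,"az": -0.1,"hand": 58}])

```text
clock: 24.8
eef_pos: [485.1, -37.8, 55.8]
tcp_rot: [3.14, -0.614, 0.331]
contact_force: [0.7, -0.5, 0.8]
opening: 0.674
grasp_force: 0.0
```

Run:
```python
from h import *
s=monitor.sense();print(s['eef_pos'],s['qpos'].round(2))
u=np.array([-.947,-.322]);R=tgt(0,u,0,35);g=np.array([510.6,-27.8,12]);print(go(g,R))
```

```text
[485.14883772 -37.82238163  55.76709267] [-0.33  0.38  2.43  2.    0.4  -1.03]
(array([-0.06, -0.03,  1.03]), array([-0.  , -0.03,  0.02]))
```

drive_tool(plan=[{"x": -0.06,"y": -0.04,"z": 0.4,"ax": 0,"ay": 0,"az": 0,"hand": 58},{"x": -0.06,"y": -0.04,"z": 0.8,"ax": 0,"ay": 0,"az": 0,"hand": 58},{"x": -0.06,"y": -0.04,"z": 1,"ax": 0,"ay": 0,"az": 0,"hand": 58},{"x": -0.06,"y": -0.04,"z": 1,"ax": 0,"ay": 0,"az": 0,"hand": 58},{"x": -0.06,"y": -0.04,"z": 1,"ax": 0,"ay": 0,"az": 0,"hand": 30},{"x": -0.06,"y": -0.04,"z": 1,"ax": 0,"ay": 0,"az": 0,"hand": 30},{"x": -0.06,"y": -0.04,"z": 1,"ax": 0,"ay": 0,"az": 0,"hand": 30},{"x": -0.06,"y": -0.04,"z": 1,"ax": 0,"ay": 0,"az": 0,"hand": 30}])

```text
clock: 25.6
eef_pos: [507.8, -28.1, 14.1]
tcp_rot: [3.138, -0.614, 0.331]
contact_force: [-4.1, -0.4, 9.8]
opening: 0.48
grasp_force: 61.5
```

drive_tool(plan=[{"x": 0.29,"y": 0,"z": -0.4,"ax": 0,"ay": 0,"az": 0,"hand": 30},{"x": 0.69,"y": 0,"z": -1,"ax": 0,"ay": 0,"az": 0,"hand": 30},{"x": 1.1,"y": 0,"z": -1.6,"ax": 0,"ay": 0,"az": 0,"hand": 30},{"x": 1.6,"y": 0,"z": -2.3,"ax": 0,"ay": 0,"az": 0,"hand": 30}])

```text
clock: 26.0
eef_pos: [507.9, -24.4, 115.3]
tcp_rot: [-3.134, -0.618, 0.33]
contact_force: [0.1, 0.9, -0.1]
opening: 0.483
grasp_force: 60.9
```

Run:
```python
from h import *
s=monitor.sense();print(s['eef_pos'],s['qpos'].round(2))
psi=0.;u=-np.array([np.cos(psi),np.sin(psi)])
print(go([580,10,230],tgt(0,u,0,0)))
```

```text
[507.94054694 -24.37329301 115.25365834] [-0.28  0.23  2.37  1.51  0.35 -0.45]
(array([ 2.62, -0.19, -0.95]), array([-1.05, -5.83,  3.08]))
```

drive_tool(plan=[{"x": 0.5,"y": 0,"z": -0.3,"ax": -0.15,"ay": -0.9,"az": 0.5,"hand": 30},{"x": 1,"y": 0,"z": -0.5,"ax": -0.35,"ay": -1.9,"az": 1,"hand": 30},{"x": 1.5,"y": -0.1,"z": -0.7,"ax": -0.5,"ay": -2.9,"az": 1.5,"hand": 30},{"x": 2,"y": -0.1,"z": -0.9,"ax": -0.7,"ay": -3.9,"az": 2,"hand": 30},{"x": 2.4,"y": -0.2,"z": -0.95,"ax": -0.9,"ay": -4.9,"az": 2.6,"hand": 30},{"x": 2.62,"y": -0.2,"z": -0.95,"ax": -1.05,"ay": -5.83,"az": 3.08,"hand": 30},{"x": 2.62,"y": -0.2,"z": -0.95,"ax": -1.05,"ay": -5.83,"az": 3.08,"hand": 30},{"x": 2.62,"y": -0.2,"z": -0.95,"ax": -1.05,"ay": -5.83,"az": 3.08,"hand": 30}])

```text
clock: 26.8
eef_pos: [580.4, 9.9, 230.1]
tcp_rot: [-3.063, -0.209, 0.122]
contact_force: [1.0, 1.4, -0.6]
opening: 0.486
grasp_force: 60.9
```

Run:
```python
from h import *
s=monitor.sense();print(s['eef_pos'],s['qpos'].round(2),s['clock'])
psi=0.1;u=-np.array([np.cos(psi),np.sin(psi)])
print(go(np.r_[np.array([641,17])+9*u,120],tgt(0,u,0,-55)))
```

```text
[580.35456645   9.88418883 230.06311932] [-0.05  0.19  1.88  0.15  0.89  1.3 ] 26.8
(array([0.56, 0.19, 2.36]), array([ -0.58, -11.15,   0.65]))
```

drive_tool(plan=[{"x": 0,"y": 0.02,"z": 0,"ax": -0.07,"ay": -1.4,"az": 0.08,"hand": 30},{"x": 0,"y": 0.05,"z": 0,"ax": -0.14,"ay": -2.8,"az": 0.16,"hand": 30},{"x": 0.1,"y": 0.08,"z": 0.1,"ax": -0.21,"ay": -4.2,"az": 0.25,"hand": 30},{"x": 0.2,"y": 0.1,"z": 0.2,"ax": -0.3,"ay": -5.6,"az": 0.33,"hand": 30},{"x": 0.3,"y": 0.13,"z": 0.5,"ax": -0.36,"ay": -7,"az": 0.4,"hand": 30},{"x": 0.4,"y": 0.15,"z": 1,"ax": -0.43,"ay": -8.4,"az": 0.5,"hand": 30},{"x": 0.5,"y": 0.17,"z": 1.5,"ax": -0.5,"ay": -9.8,"az": 0.57,"hand": 30},{"x": 0.56,"y": 0.19,"z": 2,"ax": -0.58,"ay": -11.15,"az": 0.65,"hand": 30}])

```text
clock: 27.6
eef_pos: [628.6, 16.1, 134.7]
tcp_rot: [-3.14, 0.963, 0.106]
contact_force: [0.3, -1.3, -1.6]
opening: 0.485
grasp_force: 60.9
```

Run:
```python
from h import *
s=monitor.sense();print(s['eef_pos'],s['qpos'].round(2),s['clock'])
psi=0.1;u=-np.array([np.cos(psi),np.sin(psi)])
print(go(np.r_[np.array([641,17])+9*u,48],tgt(0,u,0,-55)))
```

```text
[628.62128533  16.07481108 134.73909819] [ 0.05  1.02  0.98 -0.05  2.1   1.51] 27.6
(array([1.46, 0.01, 0.94]), array([0.04, 0.03, 0.04]))
```

Run:
```python
from h import *
print(px2w(imaging.camera_info("top"),[(275,182)],40),px2w(imaging.camera_info("scene"),[(290,328)],5),px2w(imaging.camera_info("scene"),[(292,300)],88))
```

```text
[[751.35831942  52.96340396  40.        ]] [[773.7437174   75.49938252   5.        ]] [[759.08377217  62.79197329  88.        ]]
```

The flask at about (760,60) is too close behind the left slot. I'll use slots shifted to the right, first at (654,-89).

Run:
```python
from h import *
psi=0.1;u=-np.array([np.cos(psi),np.sin(psi)])
for h in(125,46):print(go(np.r_[np.array([653,-88])+9*u,h],tgt(0,u,0,-55)))
```

```text
(array([0.21, 2.12, 0.04]), array([0.04, 0.03, 0.04]))
(array([1.5 , 2.12, 0.94]), array([0.04, 0.03, 0.04]))
```

drive_tool(plan=[{"x": 0,"y": 0.7,"z": 0,"ax": 0,"ay": 0,"az": 0,"hand": 30},{"x": 0.1,"y": 1.4,"z": 0,"ax": 0,"ay": 0,"az": 0,"hand": 30},{"x": 0.21,"y": 2.12,"z": 0.04,"ax": 0.04,"ay": 0.03,"az": 0.04,"hand": 30},{"x": 0.21,"y": 2.12,"z": 0.04,"ax": 0.04,"ay": 0.03,"az": 0.04,"hand": 30},{"x": 0.6,"y": 2.12,"z": 0.31,"ax": 0.04,"ay": 0.03,"az": 0.04,"hand": 30},{"x": 1.1,"y": 2.12,"z": 0.66,"ax": 0.04,"ay": 0.03,"az": 0.04,"hand": 30},{"x": 1.5,"y": 2.12,"z": 0.94,"ax": 0.04,"ay": 0.03,"az": 0.04,"hand": 30},{"x": 1.5,"y": 2.12,"z": 0.94,"ax": 0.04,"ay": 0.03,"az": 0.04,"hand": 30}])

```text
clock: 28.4
eef_pos: [640.9, -86.9, 41.4]
tcp_rot: [-3.133, 0.963, 0.107]
contact_force: [0.3, 0.9, -0.6]
opening: 0.481
grasp_force: 60.9
```

drive_tool(plan=[{"x": 0.05,"y": 0,"z": 0.035,"ax": 0,"ay": 0,"az": 0,"hand": 30},{"x": 0.1,"y": 0,"z": 0.07,"ax": 0,"ay": 0,"az": 0,"hand": 30},{"x": 0.1,"y": 0,"z": 0.07,"ax": 0,"ay": 0,"az": 0,"hand": 30},{"x": 0.1,"y": 0,"z": 0.07,"ax": 0,"ay": 0,"az": 0,"hand": 30}])

```text
clock: 28.8
eef_pos: [643.7, -87.7, 40.6]
tcp_rot: [-3.135, 0.955, 0.106]
contact_force: [0.1, -0.2, 0.1]
opening: 0.483
grasp_force: 60.9
```

drive_tool(plan=[{"x": 0.03,"y": 0,"z": 0.02,"ax": 0,"ay": 0,"az": 0,"hand": 30},{"x": 0.06,"y": 0,"z": 0.042,"ax": 0,"ay": 0,"az": 0,"hand": 30},{"x": 0.08,"y": 0,"z": 0.056,"ax": 0,"ay": 0,"az": 0,"hand": 30},{"x": 0.08,"y": 0,"z": 0.056,"ax": 0,"ay": 0,"az": 0,"hand": 30}])

```text
clock: 29.2
eef_pos: [643.8, -87.7, 38.3]
tcp_rot: [-3.136, 0.957, 0.104]
contact_force: [0.9, 1.1, 15.7]
opening: 0.481
grasp_force: 62.2
```

Contact made. Release and retreat.

drive_tool(plan=[{"x": -0.03,"y": 0,"z": -0.02,"ax": 0,"ay": 0,"az": 0,"hand": 56},{"x": -0.03,"y": 0,"z": -0.02,"ax": 0,"ay": 0,"az": 0,"hand": 56},{"x": -0.03,"y": 0,"z": -0.02,"ax": 0,"ay": 0,"az": 0,"hand": 56},{"x": -0.03,"y": 0,"z": -0.4,"ax": 0,"ay": 0,"az": 0,"hand": 56},{"x": -0.1,"y": 0,"z": -1,"ax": 0,"ay": 0,"az": 0,"hand": 60},{"x": -0.5,"y": 0,"z": -1.8,"ax": 0,"ay": 0,"az": 0,"hand": 60},{"x": -1.2,"y": 0,"z": -2.4,"ax": 0,"ay": 0,"az": 0,"hand": 60},{"x": -2,"y": 0,"z": -2.8,"ax": 0,"ay": 0,"az": 0,"hand": 60}])

```text
clock: 30.0
eef_pos: [700.4, -82.4, 197.2]
tcp_rot: [-3.134, 0.957, 0.107]
contact_force: [-0.0, -0.1, 0.3]
opening: 0.703
grasp_force: 0.0
```

Run:
```python
from h import *
it=imaging.grab_frame("top");ct=imaging.camera_info("top")
for b in blobs(it,(100,110,50),(125,255,255),15): print("top",b[0],b[1],px2w(ct,[b[0]],27)[0].round(1))
k,t=px2w(ct,[(430.1,320.4)],27)[0][:2],px2w(ct,[(435.3,307.3)],42)[0][:2];u=(k-t)/np.linalg.norm(k-t);print(u,k-81*u)
ph=np.arctan2(-u[1],-u[0]);print(ph)
R=tgt(0,u,0,0);print(go([440,-330,260],R),monitor.sense()['qpos'].round(2))
```

```text
top [518.  131.8] 31 [ 890.  -650.2   27. ]
top [408.2 164.7] 1027 [ 797.5 -326.5   27. ]
top [629.2 284.8] 315 [ 436.5 -914.    27. ]
top [581.1 315.8] 115 [ 355.6 -771.5   27. ]
top [435.3 307.3] 23 [ 389.1 -377.5   27. ]
top [430.1 320.4] 79 [ 354.2 -361.2   27. ]
[-0.92758326  0.37361651] [ 429.31803508 -391.49429177]
-0.38290482164093853
(array([-4.19,  4.4 ,  4.  ]), array([2.16, 8.89, 4.26])) [-0.06  1.1   0.66 -0.17  2.32  1.36]
```

drive_tool(plan=[{"x": -0.7,"y": 0.4,"z": 0.2,"ax": 0.25,"ay": 1,"az": 0.5,"hand": 60},{"x": -1.3,"y": 0.9,"z": 0.6,"ax": 0.5,"ay": 2.1,"az": 1,"hand": 60},{"x": -1.9,"y": 1.4,"z": 1.1,"ax": 0.8,"ay": 3.3,"az": 1.6,"hand": 60},{"x": -2.5,"y": 2,"z": 1.6,"ax": 1.1,"ay": 4.5,"az": 2.1,"hand": 60},{"x": -3,"y": 2.6,"z": 2.1,"ax": 1.4,"ay": 5.6,"az": 2.7,"hand": 60},{"x": -3.4,"y": 3.2,"z": 2.7,"ax": 1.6,"ay": 6.8,"az": 3.2,"hand": 60},{"x": -3.8,"y": 3.8,"z": 3.3,"ax": 1.9,"ay": 7.9,"az": 3.8,"hand": 60},{"x": -4.19,"y": 4.4,"z": 4,"ax": 2.16,"ay": 8.89,"az": 4.26,"hand": 60}])

```text
clock: 30.85
eef_pos: [438.0, -331.5, 253.3]
tcp_rot: [3.139, 0.0, -0.384]
contact_force: [0.5, -1.0, 0.4]
opening: 0.704
grasp_force: 0.0
```

Run:
```python
from h import *
s=monitor.sense();print(s['eef_pos'],s['tcp_rot'],s['qpos'].round(2))
ci=imaging.camera_info("wrist");im=imaging.grab_frame("wrist");it=imaging.grab_frame("top");sc=imaging.grab_frame("scene")
o=np.hstack([cv2.resize(im,(480,360)),np.vstack([cv2.resize(it[180:300,260:420],(320,240)),cv2.resize(sc[200:320,220:540],(320,120))])]);cv2.imwrite("pics/w11.png",o[:,:,::-1])
for b in blobs(im,(100,110,40),(125,255,255),60): print("b",b[0],b[1],px2w(ci,[b[0]],27)[0].round(1),px2w(ci,[b[0]],42)[0].round(1))
```

```text
[ 438.02463022 -331.46809164  253.29849052] [ 3.13868852e+00  8.58229783e-05 -3.84269722e-01] [-0.65  0.21  1.77 -0.    1.15  1.31]
b [ 7.  99.8] 488 [ 605.2 -127.7   27. ] [ 601.2 -137.1   42. ]
b [387.  235.5] 232 [ 381.4 -376.1   27. ] [ 386.4 -375.4   42. ]
b [382.1 270.1] 632 [ 351.5 -360.8   27. ] [ 357.7 -360.7   42. ]
```

View pics/w11.png

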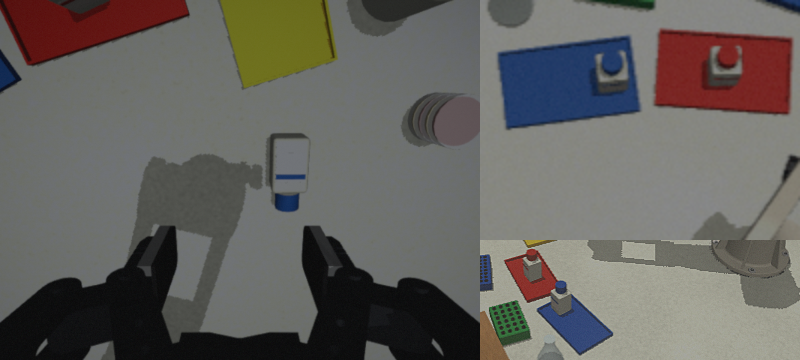

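The blue bottle stands at the right of the blue tray and the red one in the red tray. Blue 2's base edge is at (290,135) and its cap at (287,201) in the composite.

Run:
```python
from h import *
ci=imaging.camera_info("wrist")
b=px2w(ci,[(387,180)],42)[0][:2];k=px2w(ci,[(382.1,270.1)],27)[0][:2];s_=px2w(ci,[(387,235.5)],42)[0][:2]
u=(k-b)/np.linalg.norm(k-b);m=(b+k-81*u)/2;print(b,k,s_,np.linalg.norm(k-b),u,m)
g=np.r_[m+30*u,12];R=tgt(0,u,0,35);d=R.apply([0,0,1]);print(g,np.arctan2(-u[1],-u[0]),go(g-80*d,R))
```

```text
[ 427.6787113  -390.85451945] [ 346.96878477 -359.9674525 ] [ 382.06006646 -374.74460391] 86.41818758350354 [-0.93394607  0.35741396] [ 425.14856381 -389.8862515 ]
[ 397.13018176 -379.16383259   12.        ] -0.36549748578132213 (array([-1.23,  1.18,  3.51]), array([ 0.09,  5.9 , -0.21]))
```

drive_tool(plan=[{"x": -0.2,"y": 0.2,"z": 0.3,"ax": 0.02,"ay": 1.2,"az": -0.04,"hand": 60},{"x": -0.5,"y": 0.5,"z": 0.8,"ax": 0.04,"ay": 2.4,"az": -0.08,"hand": 60},{"x": -0.8,"y": 0.8,"z": 1.4,"ax": 0.06,"ay": 3.6,"az": -0.12,"hand": 60},{"x": -1.1,"y": 1.1,"z": 2,"ax": 0.08,"ay": 4.8,"az": -0.18,"hand": 60},{"x": -1.23,"y": 1.18,"z": 2.6,"ax": 0.09,"ay": 5.9,"az": -0.21,"hand": 60},{"x": -1.23,"y": 1.18,"z": 3.2,"ax": 0.09,"ay": 5.9,"az": -0.21,"hand": 60},{"x": -1.23,"y": 1.18,"z": 3.5,"ax": 0.09,"ay": 5.9,"az": -0.21,"hand": 60},{"x": -1.23,"y": 1.18,"z": 3.5,"ax": 0.09,"ay": 5.9,"az": -0.21,"hand": 60}])

```text
clock: 31.8
eef_pos: [388.9, -346.7, 122.2]
tcp_rot: [-3.091, -0.597, -0.351]
contact_force: [0.8, -0.7, 0.2]
opening: 0.699
grasp_force: 0.0
```

Run:
```python
from h import *
s=monitor.sense();print(s['eef_pos'],s['qpos'].round(2))
u=np.array([-.934,.357]);g=np.array([397.1,-379.2,12]);R=tgt(0,u,0,35);d=R.apply([0,0,1]);print(go(g-60*d,R),go(g,R))
ci=imaging.camera_info("wrist");im=imaging.grab_frame("wrist");
for b in blobs(im,(100,110,40),(125,255,255),60): print("b",b[0],b[1],px2w(ci,[b[0]],42)[0].round(1))
print(w2px(ci,[np.r_[g[:2]-30*u+k*u,42] for k in(0,45)]))
```

```text
[ 388.94149428 -346.70752753  122.1500257 ] [-0.98  0.23  2.31  1.28  0.4  -0.23]
(array([-0.94,  0.59,  0.8 ]), array([-0.57,  0.13,  0.11])) (array([-0.93,  0.66,  2.  ]), array([-0.57,  0.13,  0.11]))
b [374.  321.6] 597 [ 387.  -374.7   42. ]
b [371.3 391. ] 2079 [ 353.8 -360.6   42. ]
[[375.35883516 250.36784531]
 [375.04498968 328.95211193]]
```

drive_tool(plan=[{"x": -0.3,"y": 0.2,"z": 0.2,"ax": -0.2,"ay": 0.05,"az": 0.04,"hand": 60},{"x": -0.6,"y": 0.4,"z": 0.4,"ax": -0.4,"ay": 0.1,"az": 0.08,"hand": 60},{"x": -0.94,"y": 0.62,"z": 0.6,"ax": -0.57,"ay": 0.13,"az": 0.11,"hand": 60},{"x": -0.94,"y": 0.62,"z": 0.6,"ax": -0.57,"ay": 0.13,"az": 0.11,"hand": 60},{"x": -0.94,"y": 0.62,"z": 0.6,"ax": -0.57,"ay": 0.13,"az": 0.11,"hand": 60},{"x": -0.94,"y": 0.62,"z": 0.8,"ax": -0.57,"ay": 0.13,"az": 0.11,"hand": 60},{"x": -0.94,"y": 0.62,"z": 0.8,"ax": -0.57,"ay": 0.13,"az": 0.11,"hand": 60}])

```text
clock: 32.55
eef_pos: [364.7, -368.7, 62.6]
tcp_rot: [-3.141, -0.61, -0.366]
contact_force: [1.2, 0.6, -0.0]
opening: 0.702
grasp_force: 0.0
```

Run:
```python
from h import *
s=monitor.sense();print(s['eef_pos'],s['qpos'].round(2))
u=np.array([-.934,.357]);g=np.array([397.1,-379.2,12]);R=tgt(0,u,0,35);print(go(g,R))
```

```text
[ 364.66984551 -368.74523153   62.61238852] [-1.03  0.38  2.36  1.84  0.38 -0.86]
(array([-0.02, -0.04,  1.22]), array([ 0.,  0., -0.]))
```

drive_tool(plan=[{"x": -0.02,"y": -0.03,"z": 0.5,"ax": 0,"ay": 0,"az": 0,"hand": 60},{"x": -0.02,"y": -0.03,"z": 0.9,"ax": 0,"ay": 0,"az": 0,"hand": 60},{"x": -0.02,"y": -0.03,"z": 1.17,"ax": 0,"ay": 0,"az": 0,"hand": 58},{"x": -0.02,"y": -0.03,"z": 1.17,"ax": 0,"ay": 0,"az": 0,"hand": 58},{"x": -0.02,"y": -0.03,"z": 1.17,"ax": 0,"ay": 0,"az": 0,"hand": 30},{"x": -0.02,"y": -0.03,"z": 1.17,"ax": 0,"ay": 0,"az": 0,"hand": 30},{"x": -0.02,"y": -0.03,"z": 1.17,"ax": 0,"ay": 0,"az": 0,"hand": 30},{"x": -0.02,"y": -0.03,"z": 1.17,"ax": 0,"ay": 0,"az": 0,"hand": 30}])

```text
clock: 33.35
eef_pos: [393.9, -378.8, 14.2]
tcp_rot: [3.141, -0.61, -0.367]
contact_force: [-4.7, 2.8, 9.6]
opening: 0.482
grasp_force: 61.5
```

drive_tool(plan=[{"x": 0.29,"y": 0,"z": -0.4,"ax": 0,"ay": 0,"az": 0,"hand": 30},{"x": 0.69,"y": 0,"z": -1,"ax": 0,"ay": 0,"az": 0,"hand": 30},{"x": 1.1,"y": 0,"z": -1.6,"ax": 0,"ay": 0,"az": 0,"hand": 30},{"x": 1.7,"y": 0,"z": -2.4,"ax": 0,"ay": 0,"az": 0,"hand": 30}])

```text
clock: 33.75
eef_pos: [396.8, -377.3, 119.9]
tcp_rot: [-3.134, -0.614, -0.367]
contact_force: [-0.2, 0.4, -0.6]
opening: 0.485
grasp_force: 61.0
```

Run:
```python
from h import *
s=monitor.sense();print(s['eef_pos'],s['qpos'].round(2))
psi=-.25;u=-np.array([np.cos(psi),np.sin(psi)]);print(go([500,-220,250],tgt(0,u,0,0)))
```

```text
[ 396.84412076 -377.34303748  119.90086277] [-0.97  0.26  2.29  1.37  0.35 -0.31]
(array([ 2.15, -3.69, -1.64]), array([ 0.27, -5.86, -1.06]))
```

drive_tool(plan=[{"x": 0.5,"y": -0.3,"z": -0.6,"ax": 0.03,"ay": -0.8,"az": -0.15,"hand": 30},{"x": 0.9,"y": -0.8,"z": -1,"ax": 0.07,"ay": -1.7,"az": -0.3,"hand": 30},{"x": 1.2,"y": -1.4,"z": -1.2,"ax": 0.1,"ay": -2.6,"az": -0.45,"hand": 30},{"x": 1.5,"y": -2,"z": -1.4,"ax": 0.15,"ay": -3.5,"az": -0.6,"hand": 30},{"x": 1.8,"y": -2.6,"z": -1.5,"ax": 0.2,"ay": -4.4,"az": -0.75,"hand": 30},{"x": 2.1,"y": -3.2,"z": -1.6,"ax": 0.25,"ay": -5.3,"az": -0.95,"hand": 30},{"x": 2.15,"y": -3.69,"z": -1.64,"ax": 0.27,"ay": -5.86,"az": -1.06,"hand": 30},{"x": 2.15,"y": -3.69,"z": -1.64,"ax": 0.27,"ay": -5.86,"az": -1.06,"hand": 30}])

```text
clock: 34.55
eef_pos: [499.3, -220.3, 251.0]
tcp_rot: [-3.138, -0.041, -0.256]
contact_force: [1.5, -0.1, -1.9]
opening: 0.485
grasp_force: 60.9
```

Run:
```python
from h import *
s=monitor.sense();print(s['eef_pos'],s['qpos'].round(2))
psi=0.05;u=-np.array([np.cos(psi),np.sin(psi)])
print(go(np.r_[np.array([643,-12])+9*u,190],tgt(0,u,0,-55)))
```

```text
[ 499.27721628 -220.32804941  250.99555962] [-0.42  0.19  1.81  0.01  1.1   1.4 ]
(array([ 1.5, -4.7,  1.3]), array([-1.38, -9.49, -2.71]))
```

drive_tool(plan=[{"x": 0.2,"y": -0.6,"z": 0,"ax": -0.17,"ay": -1.2,"az": -0.34,"hand": 30},{"x": 0.4,"y": -1.2,"z": 0,"ax": -0.34,"ay": -2.4,"az": -0.7,"hand": 30},{"x": 0.6,"y": -1.8,"z": 0,"ax": -0.5,"ay": -3.6,"az": -1,"hand": 30},{"x": 0.8,"y": -2.4,"z": 0.1,"ax": -0.7,"ay": -4.8,"az": -1.35,"hand": 30},{"x": 1,"y": -3,"z": 0.3,"ax": -0.87,"ay": -6,"az": -1.7,"hand": 30},{"x": 1.2,"y": -3.6,"z": 0.6,"ax": -1.05,"ay": -7.2,"az": -2.05,"hand": 30},{"x": 1.35,"y": -4.2,"z": 0.9,"ax": -1.2,"ay": -8.4,"az": -2.4,"hand": 30},{"x": 1.5,"y": -4.7,"z": 1.2,"ax": -1.38,"ay": -9.49,"az": -2.71,"hand": 30}])

```text
clock: 35.35
eef_pos: [635.0, -10.3, 194.0]
tcp_rot: [-3.137, 0.959, 0.059]
contact_force: [1.7, -0.6, -1.4]
opening: 0.482
grasp_force: 61.0
```

Run:
```python
from h import *
s=monitor.sense();print(s['eef_pos'],s['qpos'].round(2))
psi=0.05;u=-np.array([np.cos(psi),np.sin(psi)])
for h in(120,44):print(go(np.r_[np.array([643,-12])+9*u,h],tgt(0,u,0,-55)))
```

```text
[634.9597677  -10.27360911 194.0408475 ] [ 0.    0.97  0.94 -0.05  2.18  1.51]
(array([1.2 , 0.05, 0.87]), array([ 0.03, -0.01,  0.05]))
(array([2.44, 0.05, 1.74]), array([ 0.03, -0.01,  0.05]))
```

Run:
```python
from h import *
psi=-0.1;u=-np.array([np.cos(psi),np.sin(psi)])
for h in(120,44):print(go(np.r_[np.array([643,-10])+9*u,h],tgt(0,u,0,-55)))
```

```text
(array([ 1.2 , -0.02,  0.86]), array([ 1.2 , -0.01,  0.87]))
(array([ 2.45, -0.02,  1.74]), array([ 1.2 , -0.01,  0.87]))
```

drive_tool(plan=[{"x": 0.2,"y": 0,"z": 0.14,"ax": 0.6,"ay": 0,"az": 0.44,"hand": 30},{"x": 0.5,"y": 0,"z": 0.36,"ax": 1.2,"ay": 0,"az": 0.87,"hand": 30},{"x": 0.9,"y": -0.02,"z": 0.64,"ax": 1.2,"ay": 0,"az": 0.87,"hand": 30},{"x": 1.3,"y": -0.02,"z": 0.93,"ax": 1.2,"ay": 0,"az": 0.87,"hand": 30},{"x": 1.7,"y": -0.02,"z": 1.21,"ax": 1.2,"ay": 0,"az": 0.87,"hand": 30},{"x": 2.1,"y": -0.02,"z": 1.49,"ax": 1.2,"ay": 0,"az": 0.87,"hand": 30},{"x": 2.45,"y": -0.02,"z": 1.74,"ax": 1.2,"ay": 0,"az": 0.87,"hand": 30},{"x": 2.45,"y": -0.02,"z": 1.74,"ax": 1.2,"ay": 0,"az": 0.87,"hand": 30}])

```text
clock: 36.15
eef_pos: [633.0, -9.2, 41.5]
tcp_rot: [-3.137, 0.958, -0.097]
contact_force: [-0.3, 0.5, -1.8]
opening: 0.486
grasp_force: 63.2
```

drive_tool(plan=[{"x": 0.04,"y": 0,"z": 0.028,"ax": 0,"ay": 0,"az": 0,"hand": 30},{"x": 0.08,"y": 0,"z": 0.056,"ax": 0,"ay": 0,"az": 0,"hand": 30},{"x": 0.12,"y": 0,"z": 0.085,"ax": 0,"ay": 0,"az": 0,"hand": 30},{"x": 0.12,"y": 0,"z": 0.085,"ax": 0,"ay": 0,"az": 0,"hand": 30}])

```text
clock: 36.55
eef_pos: [634.3, -9.4, 39.7]
tcp_rot: [-3.137, 0.956, -0.097]
contact_force: [0.3, 1.5, 11.1]
opening: 0.482
grasp_force: 64.1
```

drive_tool(plan=[{"x": -0.03,"y": 0,"z": -0.02,"ax": 0,"ay": 0,"az": 0,"hand": 56},{"x": -0.03,"y": 0,"z": -0.02,"ax": 0,"ay": 0,"az": 0,"hand": 56},{"x": -0.03,"y": 0,"z": -0.02,"ax": 0,"ay": 0,"az": 0,"hand": 56},{"x": -0.03,"y": 0,"z": -0.4,"ax": 0,"ay": 0,"az": 0,"hand": 56},{"x": -0.1,"y": 0,"z": -1,"ax": 0,"ay": 0,"az": 0,"hand": 60},{"x": -0.6,"y": 0,"z": -1.6,"ax": 0,"ay": 0,"az": 0,"hand": 60},{"x": -1.4,"y": 0,"z": -2,"ax": 0,"ay": 0,"az": 0,"hand": 60},{"x": -2.2,"y": 0,"z": -2.4,"ax": 0,"ay": 0,"az": 0,"hand": 60}])

```text
clock: 37.35
eef_pos: [667.9, -13.5, 196.3]
tcp_rot: [-3.137, 0.957, -0.098]
contact_force: [0.3, -0.1, 0.3]
opening: 0.699
grasp_force: 0.0
```

drive_tool(plan=[{"x": -0.8,"y": 0,"z": -0.5,"ax": 0,"ay": 0.5,"az": 0,"hand": 60},{"x": -1.6,"y": 0,"z": -1,"ax": 0,"ay": 1.5,"az": 0,"hand": 60},{"x": -2.4,"y": -0.5,"z": -1.3,"ax": 0,"ay": 2.5,"az": 0,"hand": 60},{"x": -3,"y": -1.3,"z": -1.3,"ax": 0,"ay": 3.5,"az": 0,"hand": 60},{"x": -3,"y": -2.1,"z": -1.3,"ax": 0,"ay": 4.5,"az": 0,"hand": 60},{"x": -3,"y": -2.9,"z": -1.3,"ax": 0,"ay": 5,"az": 0,"hand": 60},{"x": -3,"y": -3.7,"z": -1.3,"ax": 0,"ay": 5,"az": 0,"hand": 60},{"x": -3,"y": -4.5,"z": -1.3,"ax": 0,"ay": 5,"az": 0,"hand": 60}])

```text
clock: 38.15
eef_pos: [657.0, 214.9, 357.7]
tcp_rot: [-3.138, 0.43, -0.1]
contact_force: [0.7, -0.5, -0.4]
opening: 0.701
grasp_force: 0.0
```

Run:
```python
from h import *
it=imaging.grab_frame("top");sc=imaging.grab_frame("scene");s=monitor.sense();print(s['eef_pos'],s['clock'],s['contact_force'])
o=np.hstack([cv2.resize(sc[170:410,230:500],(450,400)),cv2.resize(it[170:310,110:440],(350,148))[:148] if 0 else cv2.resize(it[160:360,265:440],(350,400))])
cv2.imwrite("pics/f1.png",o[:,:,::-1])
```

```text
[656.7963729  218.29888084 356.08556369] 38.25 [-0.72251672 -0.16610495 -0.36171528]
```

View pics/f1.png

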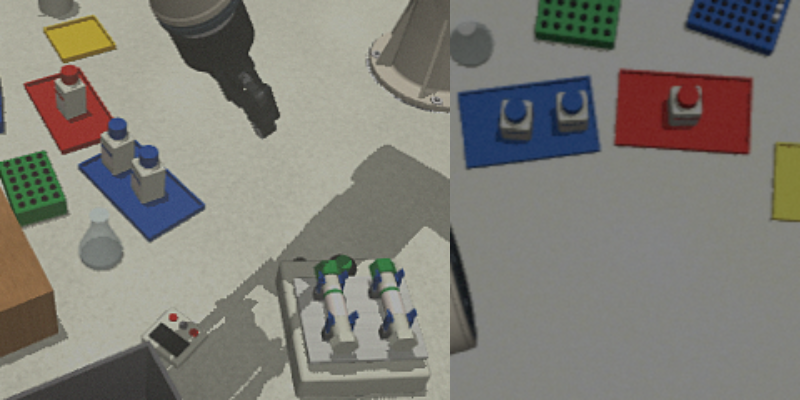

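All three bottles are upright in their trays, the flask is standing, and both tubes are seated in their clips. Handing in.

```bash
python3 -c "
from rig import r
print(r.sign_off())"
```

```text
the job is handed in; nothing more can be done
None
```

I handed the job in at about 38 s of robot time: both tubes were snapped home, then the start button was pressed, and all three bottles present (one red, two blue) stand in their matching trays. The flask and wash bottle are untouched. The hand-in gave no verdict, so this rests on force readings and the last camera pictures.

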